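# Load and hand-feed a culture-dish carrier through a line scanner

### The job

Get this carrier of culture dishes scanned: set every loose culture dish flat in a pin seat on the carrier (any seat), and slide the reference tile fully home under the carrier's sprung clip, pushing its front edge in from the near side until it meets the back stop. Then take the push stick and feed the carrier slowly (no faster than 8 cm/s) under the scan head to the end stop, with its long edge kept tight against the fence rail all the way and only the stick, not the gripper, touching the carrier once it reaches the head. Finally lay the stick flat back in its tray and leave the things standing about alone.

Things in the scene. Friction and masses are not known exactly. Their poses are not given: they have to be found in the camera images.
- scan_line (a point): Point on the top face (10 mm above the worktop) of the fixed scan bed, a grey metal plate 140 x 660 mm, straight below the scan head's slot. Axes: y = feed direction along the bed, x = across it towards the fence, z up. The fence is a steel rail along the whole far side, 11 mm high above the bed, guiding face at x = +46 mm. Bed's near edge at x = -64 mm, entry end at y = -364 mm.
- scan_head (a point): Centre of the underside of the scan head, a white arm across the bed, 62 mm straight above scan_line, same axes. The arm spans y = -20 to +20 mm, x = -50 to +70 mm and is 34 mm high (48 mm with the block on its far end); it hangs on a column behind the fence (x = +59 to +77 mm, y = +/-28 mm).
- stop_face (a point): Corner on the bed's top face where the fence's guiding face meets the face of the end stop, a low steel bar (11 mm high) across the bed, 281 mm beyond the scan line. Same axes as scan_line.
- carrier_top (a point): Centre of the top face of the carrier, a loose black block 92 mm (x) x 250 mm (y) x 12 mm, about 0.45 kg, lying on the bed before the scan head, up to 12 mm off the fence and slightly askew. Its axes: y = feed direction (leading end at +y), x towards the fence, z up.
- seat_1 (a point): Centre of the rearmost dish seat, on the carrier's top face, carrier's axes: a flat spot between four steel pins (6 mm diameter, 6.5 mm high, tapered tops) on the diagonals, 24.7 mm in x and in y from the centre. A 60 mm dish fits between them with about 2 mm to spare all round; its -x and +x sides stay free for fingers.
- seat_2 (a point): Centre of the middle dish seat, 64 mm from seat_1 in y; same kind, same axes.
- seat_3 (a point): Centre of the foremost dish seat, 64 mm from seat_2 in y; same kind, same axes.
- tile_home (a point): Where tile_center comes when the tile is home on the carrier's leading end, 59 mm ahead (+y) of seat_3, 2.5 mm above the carrier's top face; carrier's axes. The tile goes in along +x, flat on the top face. From this point: clip pad across the path at x = +21 to +29 mm (36 mm wide in y), its lip sloping up towards -x to 11 mm above the top face at x = +4 mm; back stop for the front edge at x = +35 mm.
- clip (a joint): Angle of the steel spring clip on the carrier, hinged at the fence side: 0 = shut, its pad 2.5 mm above the carrier's top face; about 0.1 rad with the tile under it. It presses with 2 to 3 N at the pad, and the tile's front edge lifts it when pushed in with about 3 to 6 N.
- edge_front (a point): Leading fence-side corner of the carrier, half-way up (6 mm above its underside); carrier's axes.
- edge_rear (a point): Rear fence-side corner of the carrier, half-way up, 250 mm behind edge_front.
- push_corner (a point): Rear near-side corner of the carrier, half-way up, which the push stick's notch takes: 92 mm to -x of edge_rear. The carrier's rear face runs from here towards +x, its near side face towards +y.
- tile_center (a point): Centre of the reference tile's plate: grey, 70 mm (x) x 44 mm (y) x 5 mm thick with a white patch on its front half; smooth and slippery underneath; lies flat on the worktop. +x of the tile points to its rounded front edge, which goes under the clip.
- tile_grip (a point): Point in the tile's grip rib, which stands up at its tail across the tile: 10 mm thick (x), 24 mm wide (y), from 5 mm to 33 mm above the tile's underside. This point is 30 mm behind tile_center and 21 mm above the underside. With the tile home, the rib stands 29 mm from the clip's lip and at the near edge of the carrier.
- stick_grip (a point): Point in the push stick's upright handle (16 mm thick in x, 60 mm long in y, top 55 mm above the stick's underside), 36 mm above the underside. Plywood, 0.12 kg; its flat foot is 44 mm wide (x), 12 mm thick, from 60 mm behind to 130 mm ahead of this point; +y = towards the nose. Lies flat in its tray at the start.
- stick_notch (a point): Inner corner of the notch in the stick's nose, 6 mm above its underside, 130 mm ahead (+y) of stick_grip and 12 mm to -x. The foot's end face (it pushes the carrier's rear face) lies at this y, from here 34 mm to +x. A cheek 10 mm thick reaches 32 mm on in +y, its inner face at this x (it presses the carrier's near side towards the fence).
- stick_tray: Fixed shallow steel tray for the push stick, 100 mm (x) x 266 mm (y), walls 12 mm high and 4 mm thick, floor 4 mm thick; origin at the centre of its underside. The stick lies in it along y, either way round.
- dish_1_center (a point): Centre of a culture dish: round, lidded, 60 mm diameter, 14 mm high, upright on the worktop; the point is 7 mm above its underside. There may be two or three dishes (None if absent or held).
- dish_2_center (a point): Centre of a culture dish: round, lidded, 60 mm diameter, 14 mm high, upright on the worktop; the point is 7 mm above its underside. There may be two or three dishes (None if absent or held).
- dish_3_center (a point): Centre of a culture dish: round, lidded, 60 mm diameter, 14 mm high, upright on the worktop; the point is 7 mm above its underside. There may be two or three dishes (None if absent or held).
- calculator: Bystander: desk calculator 118 x 72 x 12 mm on the worktop behind the dishes; leave it alone.
- pen_black: Bystander: black pen 138 mm long on the worktop beside the notebook; leave it alone.
- spanner: Bystander: small open spanner 122 mm long and 5 mm thick on the worktop behind the dishes; leave it alone.
Mind the look-alikes: they are no part of the job. Leave any blue look-alike of the part that bears dish_1_center alone. What is shaped like the part that bears dish_2_center but green is not meant.

How it is judged (in metres and radians):
On the way, in this order (a step that is already met when the one before it is completed fails the run):
1. every dish flat in a seat and the tile home under the clip, the carrier still short of the scan head (((horizontal distance between dish_1_center and seat_1 below 0.005 m and z of dish_1_center in the frame of seat_1 below 0.0095 m and angle between dish_1_center's own z axis and vertical below 0.1 rad) or (horizontal distance between dish_1_center and seat_2 below 0.005 m and z of dish_1_center in the frame of seat_2 below 0.0095 m and angle between dish_1_center's own z axis and vertical below 0.1 rad) or (horizontal distance between dish_1_center and seat_3 below 0.005 m and z of dish_1_center in the frame of seat_3 below 0.0095 m and angle between dish_1_center's own z axis and vertical below 0.1 rad)) and ((horizontal distance between dish_2_center and seat_1 below 0.005 m and z of dish_2_center in the frame of seat_1 below 0.0095 m and angle between dish_2_center's own z axis and vertical below 0.1 rad) or (horizontal distance between dish_2_center and seat_2 below 0.005 m and z of dish_2_center in the frame of seat_2 below 0.0095 m and angle between dish_2_center's own z axis and vertical below 0.1 rad) or (horizontal distance between dish_2_center and seat_3 below 0.005 m and z of dish_2_center in the frame of seat_3 below 0.0095 m and angle between dish_2_center's own z axis and vertical below 0.1 rad)) and ((horizontal distance between dish_3_center and seat_1 below 0.005 m and z of dish_3_center in the frame of seat_1 below 0.0095 m and angle between dish_3_center's own z axis and vertical below 0.1 rad) or (horizontal distance between dish_3_center and seat_2 below 0.005 m and z of dish_3_center in the frame of seat_2 below 0.0095 m and angle between dish_3_center's own z axis and vertical below 0.1 rad) or (horizontal distance between dish_3_center and seat_3 below 0.005 m and z of dish_3_center in the frame of seat_3 below 0.0095 m and angle between dish_3_center's own z axis and vertical below 0.1 rad)) and x of tile_center in the frame of tile_home above -0.004 m and y of tile_center in the frame of tile_home between -0.007 and 0.007 m and z of tile_center in the frame of tile_home below 0.003 m and angle between the x axis of tile_center and the x axis of tile_home, either way round below 0.12 rad and value of joint clip above 0.04 rad and y of edge_front in the frame of scan_line below -0.02 m), for 0.2 s.
2. the carrier fed under the head to the end stop, against the fence, with everything still in place on it (((horizontal distance between dish_1_center and seat_1 below 0.005 m and z of dish_1_center in the frame of seat_1 below 0.0095 m and angle between dish_1_center's own z axis and vertical below 0.1 rad) or (horizontal distance between dish_1_center and seat_2 below 0.005 m and z of dish_1_center in the frame of seat_2 below 0.0095 m and angle between dish_1_center's own z axis and vertical below 0.1 rad) or (horizontal distance between dish_1_center and seat_3 below 0.005 m and z of dish_1_center in the frame of seat_3 below 0.0095 m and angle between dish_1_center's own z axis and vertical below 0.1 rad)) and ((horizontal distance between dish_2_center and seat_1 below 0.005 m and z of dish_2_center in the frame of seat_1 below 0.0095 m and angle between dish_2_center's own z axis and vertical below 0.1 rad) or (horizontal distance between dish_2_center and seat_2 below 0.005 m and z of dish_2_center in the frame of seat_2 below 0.0095 m and angle between dish_2_center's own z axis and vertical below 0.1 rad) or (horizontal distance between dish_2_center and seat_3 below 0.005 m and z of dish_2_center in the frame of seat_3 below 0.0095 m and angle between dish_2_center's own z axis and vertical below 0.1 rad)) and ((horizontal distance between dish_3_center and seat_1 below 0.005 m and z of dish_3_center in the frame of seat_1 below 0.0095 m and angle between dish_3_center's own z axis and vertical below 0.1 rad) or (horizontal distance between dish_3_center and seat_2 below 0.005 m and z of dish_3_center in the frame of seat_2 below 0.0095 m and angle between dish_3_center's own z axis and vertical below 0.1 rad) or (horizontal distance between dish_3_center and seat_3 below 0.005 m and z of dish_3_center in the frame of seat_3 below 0.0095 m and angle between dish_3_center's own z axis and vertical below 0.1 rad)) and x of tile_center in the frame of tile_home above -0.004 m and y of tile_center in the frame of tile_home between -0.007 and 0.007 m and z of tile_center in the frame of tile_home below 0.003 m and angle between the x axis of tile_center and the x axis of tile_home, either way round below 0.12 rad and value of joint clip above 0.04 rad and y of edge_front in the frame of stop_face above -0.006 m and not (x of edge_front in the frame of scan_line below 0.041 m) and not (x of edge_rear in the frame of scan_line below 0.041 m)), for 0.2 s.
At the end, for the whole second after the job is handed in: Every dish flat in a seat (within 5 mm of its centre), the tile home under the clip (within 4 mm of the back stop, 7 mm sideways, 0.12 rad), the carrier within 6 mm of the end stop and both its fence-side corners within 5 mm of the fence, the push stick flat in its tray, all at rest (all of step 2 and x of stick_grip in the frame of stick_tray between -0.034 and 0.034 m and y of stick_grip in the frame of stick_tray between -0.065 and 0.065 m and z of stick_grip in the frame of stick_tray below 0.046 m and z of stick_notch in the frame of stick_tray below 0.016 m and linear speed of each of carrier, push_stick, tile, dish_1, dish_2, dish_3 below 0.02 m/s); the robot touches nothing.
It fails at once if the carrier stands off the fence by more than 5 mm at either corner while it is under the scan line ((y of edge_front in the frame of scan_line above 0 m and y of edge_rear in the frame of scan_line below 0 m) and x of any of edge_front, edge_rear in the frame of scan_line below 0.041 m).
It fails at once if the carrier moves faster than 12 cm/s under the scan line ((y of edge_front in the frame of scan_line above 0 m and y of edge_rear in the frame of scan_line below 0 m) and linear speed of carrier above 0.12 m/s).
It fails at once if the gripper touches the carrier once it has reached the scan head (y of edge_front in the frame of scan_line above -0.02 m and contact force between the fingers and carrier above 0.5 N).
It fails at once if a bystander is moved more than 3 cm (distance of any of calculator, spanner, pen_black from where it was at the start of the episode above 0.03 m).
Of dish_1, dish_2, dish_3 only 2 to 3 are there at a start; the rules pass over those that are not, and their reading is None.
At some moment in a run one of push_stick, dish_1, dish_2, dish_3 may be knocked a few centimetres aside while the robot is not near it.
Once in a run the grip may slacken for a moment while it holds something.
It also fails if it takes over 210 s, if anything falls off the work surface, if the arm or the gripper's body presses on something with over 40 N, if the wrist force passes 120 N, or if a joint passes its speed limit or range.

### The arm

A 6-joint arm with a two-finger parallel gripper is mounted at the origin on a cart in front of the work surface, level with it; the furniture and walls round the work are solid. World frame = base frame: x ahead of the robot, y to its left, z up, the work surface at z = 0. Lengths are in mm, angles in rad, forces in N, time in s.
With the tool pointing down it reaches from about 275 to 725 mm from the base axis. Payload 15.9 kg.
Tool frame: the origin (TCP) lies on the centre line of the jaws, within the pads' length; the fingertips stand 22 mm ahead of it and the grasp point (between the pads) lies 3 mm ahead of it (manip.nose_length is the distance from the TCP to the fingertips, in mm); z points along the fingers, y is the line along which they close (so a half turn about z gives the same grasp; the last joint's range is limited). The gripper opens to 85 mm and grips with 20 to 120 N. Pads are 22 mm wide; open, the fingers measure 114 mm over their backs; the gripper's body (76 mm by 85 mm) begins 54 mm behind the grasp point. The pads swing forward as they close: fully open they stand 13 mm farther back than shut.
Start: joints at [-1.334, 0.213, -0.034, 1.323, 0, 1.571], TCP at [117.291, -486.033, 253.306] pointing down, gripper open.
Joint ranges: [-2.98, 2.98], [-0.74, 1.72], [-1.14, 1.35], [-2.1, 2.04], [-1.57, 1.44], [-3.14, 3.14]. Speed limits (rad/s): [1.89, 1.89, 2.39, 2.57, 3.14, 3.14].

### API

Orientations are given as a 3x3 rotation matrix whose columns are the frame's x, y, z axes.
In Python, from cell import manip, vision gives the robot as it stands.
- The arm moves only by the shell command python3 -m pendant 'ROWS'. ROWS is JSON, one flat list of numbers, 7 for each row, row after row: the finger opening in mm, from 0 to 85.4, then the shift along the world's x, y, z in mm, then the turn, a rotation vector about the world's x, y, z in rad. In form: [grip, dx, dy, dz, ax, ay, az, grip, dx, dy, dz, ax, ay, az, ...]. A call has exactly 10 rows; each row shifts and turns the commanded pose from where the row before left it; what a row does not reach is not made up. A row lasts 1/8 s, in which the tool goes at most 62.5 mm and 10.7 degrees, less where a joint would pass 70% of its speed; a pose out of reach is approached as far as the arm can. A call is refused whole if a number of a shift passes 62.5 or a number of a turn 0.188, either way. A call with a gripper value outside its range is refused whole. The fingers move at their own pace and stop on an object; the grip force is fixed at half the most. Time passes only in rows, so rows that do not move let the fingers close, or fill a call up. It gives the time, the measured TCP pose, the force, the opening and the grip force at its end, in the units of the state.
- manip.read_state(): the state, without advancing time (a new reading comes with each control period).
- vision.camera(name): name is "scene" or "top"; returns (picture, depth): 400x640x3 uint8, red, green, blue; 400x640 float32, mm along the optical axis (not along the pixel's ray), 0 where there is no reading.
- vision.camera_model(name): a dict with "mtx" (3x3 intrinsics, pixels), "rvec" (rotation vector, rad) and "tvec" (3), from world to camera coordinates, as OpenCV has them. Camera axes: x right, y down, z forward; pixel columns grow to the right and rows downward; lengths in mm; the calibration is good to about 2 mm. A picture is of the moment at which its call begins. camera_model takes no time and is no camera call.
- manip.sign_off(): hands the job in; it is judged then, once.
The state is a dict: "time": time; "qpos": joint angles; "joint_velocities": joint speeds; "joint_torque": joint torques, N m; "eef_pos": TCP position; "ee_rot": TCP orientation; "wrist_force": force on the tool from outside, world axes, zero at the start; "moment": the same for the moment, N m; "gripper_width": finger opening in mm; "grasp_force": force on a finger pad.
Only numpy, scipy, OpenCV 4.12 (cv2) and the standard library are available. Lean on these libraries where they do the work, as an engineer would, in place of code of your own. Each camera call takes 0.05 s, during which the arm holds its last target. There are 200 camera calls.

## Working session

There is one attempt and no reset: what is moved stays moved. The work goes in short steps, Python scripts to look and compute and a shell command to move; the robot and the scene stay as the last step left them, time stands still between calls to the robot, and variables do not carry over. Pictures are saved under pics/ and viewed, at most 14 in all, crops included, and the job is handed in when it is done.

```bash
ls; mkdir -p pics; cat > h.py <<'E'
import numpy as np, cv2
from cell import manip, vision
def cam(n):
    m=vision.camera_model(n); R=cv2.Rodrigues(np.array(m['rvec'],float))[0]
    return np.array(m['mtx'],float),R,np.array(m['tvec'],float).ravel()
def ray(n,uv,z):
    K,R,t=cam(n); uv=np.atleast_2d(uv).astype(float)
    d=(R.T@(np.linalg.inv(K)@np.c_[uv,np.ones(len(uv))].T)).T; c=-R.T@t
    return c+d*((z-c[2])/d[:,2])[:,None]
def proj(n,p):
    K,R,t=cam(n); q=(R@np.atleast_2d(p).T).T+t; q=(K@q.T).T; return q[:,:2]/q[:,2:]
def world(n,dep):
    K,R,t=cam(n); v,u=np.mgrid[:400,:640]; q=np.stack([(u-K[0,2])/K[0,0]*dep,(v-K[1,2])/K[1,1]*dep,dep],-1)
    return (q-t)@R
def shot(n,tag):
    im,d=vision.camera(n); cv2.imwrite(f'pics/{tag}.png',im[:,:,::-1]); np.savez(f'pics/{tag}.npz',im=im,d=d); return im,d
E
python3 - <<'E'
from h import *
for n in('scene','top'):
    shot(n,n+'0'); K,R,t=cam(n); print(n,K.tolist(),(-R.T@t).round(),R.round(2).tolist())
s=manip.read_state(); print(s['time'],s['eef_pos'],np.array(s['ee_rot']).round(2).tolist(),s['gripper_width'])
E
```

```text
pics
scene [[368.26609705793857, 0.0, 317.4050973385995], [0.0, 368.26609705793857, 196.80005150583796], [0.0, 0.0, 1.0]] [-184.  613.  910.] [[-0.56, -0.83, 0.02], [-0.57, 0.37, -0.73], [0.6, -0.42, -0.68]]
top [[377.97867020185737, 0.0, 326.27604435108276], [0.0, 377.97867020185737, 198.52583685649225], [0.0, 0.0, 1.0]] [ 400.   83. 1313.] [[0.01, -1.0, -0.02], [-0.99, -0.01, -0.12], [0.12, 0.02, -0.99]]
0.1 [ 117.23880731 -485.7910242   252.87538501] [[0.97, 0.23, -0.0], [0.23, -0.97, 0.0], [0.0, -0.0, -1.0]] 85.2921262502399
```

View pics/top0.png

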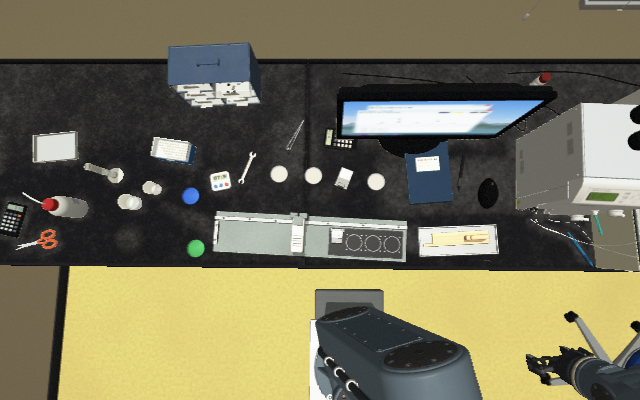

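View pics/scene0.png

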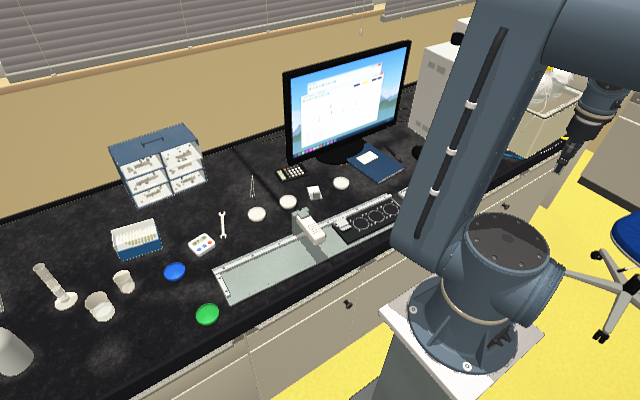

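The top view shows three white dishes at (279,174), (313,175) and (376,181), the tile at (343,178), the carrier around (370,243) and the stick in its tray at (457,238). The scan head is at (298,232). Two look-alikes to leave alone: the blue disc at (191,196) and the green one at (195,248). I'll check this in an enlarged crop.

```bash
python3 - <<'E'
from h import *
im=cv2.imread('pics/top0.png')
a=cv2.resize(im[155:265,260:510],None,fx=3.2,fy=3.2,interpolation=cv2.INTER_CUBIC)
b=cv2.resize(cv2.imread('pics/scene0.png')[170:270,230:430],None,fx=2.3*1.74,fy=2.3,interpolation=cv2.INTER_CUBIC)
b=cv2.resize(b,(800,240)); cv2.imwrite('pics/crop0.png',np.vstack([a[:,:800],b]))
D=np.load('pics/top0.npz'); W=world('top',D['d'])
for u,v in[(279,174),(313,175),(376,181),(343,182),(345,172),(385,243),(337,236),(450,243),(470,236),(250,235),(298,232),(270,195),(191,196)]: print(u,v,W[v,u].round(1))
hsv=cv2.cvtColor(D['im'],cv2.COLOR_RGB2HSV)
for n in('top','scene'):
    D=np.load(f'pics/{n}0.npz'); hsv=cv2.cvtColor(D['im'],cv2.COLOR_RGB2HSV); W=world(n,D['d'])
    m=((hsv[...,1]<60)&(hsv[...,2]>170)&(W[...,0]>250)&(W[...,0]<600)&(W[...,1]>-150)&(W[...,1]<320)&(W[...,2]<60)).astype(np.uint8)
    k,l,st,c=cv2.connectedComponentsWithStats(m)
    for i in range(1,k):
        if st[i,4]>25: print(n,c[i].round(1),st[i],ray(n,c[i],14).round(1),np.median(W[l==i],0).round(1))
E
```

```text
279 174 [646.3 274.6  11.4]
313 175 [643.4 155.2  12. ]
376 181 [623.1 -64.3  14.5]
343 182 [620.2  50.    6.4]
345 172 [655.8  43.2   6.8]
385 243 [409.4 -92.3  23.6]
337 236 [431.1  70.2  39. ]
450 243 [ 411.5 -312.3   18.5]
470 236 [ 434.9 -370.1   47.1]
250 235 [432.6 370.6   5.4]
298 232 [441.1 195.4 104.3]
270 195 [572.9 305.5   3.7]
191 196 [565.7 579.1  16.5]
top [277.6 234.6] [ 264  214   28   41 1027] [[434.6 273.8  14. ]] [433.6 273.8  11.2]
top [339.9 233.8] [ 305  216   98   45 1648] [[439.2  60.1  14. ]] [458.7 103.8  11.7]
top [336.6 235. ] [331 228  13  15 151] [[435.1  71.3  14. ]] [434.7  70.3  35. ]
scene [349.2 213.6] [317 195  71  35 481] [[471.1  13.1  14. ]] [468.2  44.9  21.6]
scene [338.9 241.2] [319 223  75  35 583] [[392.3 115.6  14. ]] [390.1 124.4  11.1]
scene [280.6 241.9] [265 234  32  17 171] [[490.6 271.1  14. ]] [483.7 271.8  20.1]
scene [292.6 257.7] [270 240  46  37 953] [[416.9 271.9  14. ]] [418.8 271.3  11.3]
scene [384.2 253.5] [375 248  19  12  67] [[276.5  28.2  14. ]] [ 340.9  -52.7 -111. ]
scene [345.9 293.9] [294 262 104  65 254] [[228.4 213.2  14. ]] [ 343.2  102.4 -236.7]
scene [324.8 288. ] [293 269  65  39 249] [[276.4 251.5  14. ]] [ 340.6  201.4 -111.4]
```

View pics/crop0.png

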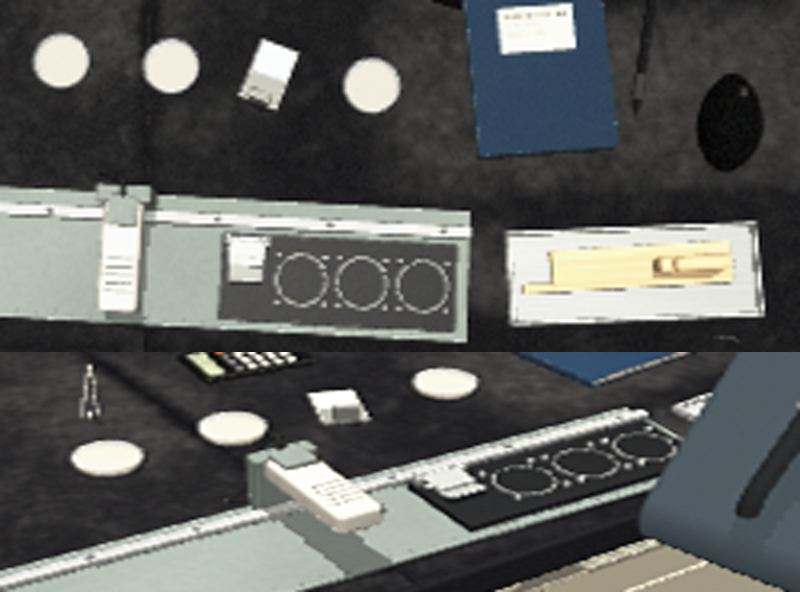

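Crop: the three plain white dishes at top-image px (279,174), (313,175) and (376,181) are the ones meant. The blue and green discs are decoys. The tile's white front half points away from the robot (+x), with its rib on the near side. The stick's nose points to +y with its cheek on the near side.

```bash
cat > meas.py <<'E'
from h import *
import sys
def blobs(n,m,amin=30):
    k,l,st,c=cv2.connectedComponentsWithStats(m.astype(np.uint8))
    return [(c[i],st[i],l==i) for i in range(1,k) if st[i,4]>=amin]
def rect(n,mask,z):
    cs,_=cv2.findContours(mask.astype(np.uint8),cv2.RETR_EXTERNAL,cv2.CHAIN_APPROX_NONE)
    p=ray(n,max(cs,key=len)[:,0,:],z)[:,:2].astype(np.float32); return cv2.minAreaRect(cv2.convexHull(p))
def roi(n,z,x0,x1,y0,y1):
    v,u=np.mgrid[:400,:640]; P=ray(n,np.c_[u.ravel(),v.ravel()],z).reshape(400,640,3)
    return (P[...,0]>x0)&(P[...,0]<x1)&(P[...,1]>y0)&(P[...,1]<y1)
def measure(n,im):
    hsv=cv2.cvtColor(im,cv2.COLOR_RGB2HSV).astype(int); S,V=hsv[...,1],hsv[...,2]
    A=roi(n,14,540,720,-200,330)
    print(n,'white blobs far:')
    for c,s,m in blobs(n,A&(V>150)&(S<70),40): print('  px',c.round(1),s[2:],'z14',ray(n,c,14)[0,:2].round(1),'z5',ray(n,c,5)[0,:2].round(1))
    if n=='top':
        m=roi(n,22,330,490,-175,140)&(V<95)
        m=cv2.morphologyEx(m.astype(np.uint8),cv2.MORPH_OPEN,np.ones((3,3)))
        b=sorted(blobs(n,m,300),key=lambda t:-t[1][4])
        for c,s,mm in b[:2]: print('  dark',s,c.round(1),rect(n,mm,22))
        m=roi(n,12,340,520,-460,-190)&(S>70)&(V>110)
        for c,s,mm in blobs(n,m,60): print('  stick',s,c.round(1),'rect z16',rect(n,mm,16))
if __name__=='__main__':
    for n in('top','scene'):
        im,_=shot(n,n+sys.argv[1]); measure(n,im)
E
python3 meas.py 1; python3 - <<'E'
from h import *
im=np.load('pics/top1.npz')['im']; g=im.astype(int).mean(2)
# column profiles over bed for edges
for u in (230,260,320,350,380,395,402): print(u,[int(x) for x in g[205:268,u]])
E
```

```text
top white blobs far:
  px [278.8 173.4] [ 17  16 217] z14 [647.9 275. ] z5 [649.7 276.3]
  px [313.1 175.1] [ 17  17 219] z14 [642.6 154.8] z5 [644.3 155.3]
  px [343.8 177.4] [ 18  22 223] z14 [635.1  47.5] z5 [636.7  47.2]
  px [375.9 181.3] [ 17  17 224] z14 [622.1 -64.1] z5 [623.7 -65.1]
  dark [317 229  93  39 799] [365.2 260.3] ((393.8215026855469, -18.509979248046875), (311.2967224121094, 127.38516998291016), 89.95406341552734)
  dark [328 242  74  17 539] [359.6 251.9] ((386.0316162109375, -23.492874145507812), (246.28741455078125, 44.82667541503906), 87.53813934326172)
  stick [463 234  25   8 124] [474.1 238.1] rect z16 ((430.86474609375, -398.06524658203125), (23.618139266967773, 81.66929626464844), 0.536180317401886)
scene white blobs far:
  px [340.7 182.4] [ 16  12 156] z14 [617.5 -60.3] z5 [625.5 -67.1]
  px [313.2 190.9] [ 15  14 109] z14 [633.8  52.1] z5 [642.   46.5]
  px [287.7 201. ] [ 17  13 179] z14 [638.3 157.2] z5 [646.5 152.6]
  px [256.4 213.5] [ 18  14 199] z14 [643.5 277.1] z5 [651.8 273.8]
  px [300.8 213.1] [ 17  14 117] z14 [563.1 150.4] z5 [570.6 145.7
[... 1315 characters left out ...]
7, 73, 157, 78, 158, 126, 125, 124, 116, 155, 114, 75, 73, 137, 180, 75, 71, 72, 72, 72, 80, 183, 185, 129, 38, 29, 26, 26, 29, 34, 35]
395 [55, 53, 46, 45, 48, 46, 41, 47, 43, 46, 45, 40, 43, 36, 28, 137, 183, 183, 186, 183, 212, 245, 243, 245, 128, 184, 90, 73, 74, 72, 74, 73, 161, 89, 75, 73, 73, 71, 72, 72, 74, 71, 72, 73, 73, 84, 167, 73, 71, 70, 67, 70, 70, 89, 183, 185, 82, 27, 21, 27, 28, 31, 32]
402 [66, 64, 60, 52, 53, 52, 49, 51, 51, 47, 46, 40, 42, 42, 40, 52, 188, 186, 185, 188, 161, 246, 244, 246, 112, 183, 126, 95, 94, 95, 93, 93, 121, 120, 120, 117, 116, 116, 113, 118, 114, 123, 126, 125, 125, 124, 123, 121, 120, 120, 114, 132, 131, 159, 183, 180, 210, 43, 28, 27, 28, 33, 39]
```

```bash
cat > carr.py <<'E'
from h import *
import sys
def cross(p,th,i0,i1,step):  # first crossing of th from i0 to i1
    for i in range(i0,i1,step):
        a,b=p[i],p[i+step]
        if (a-th)*(b-th)<=0 and a!=b: return i+step*(a-th)/(a-b)
def fit(pts,z,ax):
    P=ray('top',np.array(pts),z)[:,:2]
    for _ in range(3):
        c=np.polyfit(P[:,ax],P[:,1-ax],1); r=P[:,1-ax]-np.polyval(c,P[:,ax]); P=P[abs(r)<max(1.5,2*r.std())]
    return c,r.std(),len(P)
def carrier(im,u0=334,u1=398):
    g=im.astype(float).mean(2); ne=[];be=[];fe=[]
    for u in range(u0,u1):
        r=cross(g[:,u],128,268,240,-1); be.append((u,r))     # bed near edge (dark->bright going up)
        r2=cross(g[:,u],128,int(r)-2,240,-1)
        if r2: ne.append((u,r2))
        k=[i for i in range(214,240) if g[i,u]>225]
        if k:
            i=k[-1]+2; r3=cross(g[:,u],128,i,i+9,1)
            if r3: fe.append((u,r3))
    o={}
    for nme,pts,z in(('bed',be,10),('near',ne,22),('far',fe,22)): o[nme]=fit(pts,z,1) ; print(nme,'x=%.4f*y+%.1f sd %.2f n %d'%(*o[nme][0],o[nme][1],o[nme][2]))
    fr=[];re=[]
    for v in range(234,252):
        r=cross(g[v],128,(u0-12),u0,1); fr.append((r,v)) if r else 0
        r=cross(g[v],140,u1+12,u1-2,-1); re.append((r,v)) if r else 0
    for nme,pts in(('front',fr),('rear',re)):
        if pts: c=fit(pts,22,0); print(nme,'y=%.4f*x+%.1f sd %.2f n%d'%(*c[0],c[1],c[2]))
    return o
if __name__=='__main__':
    carrier(np.load(f'pics/top{sys.argv[1]}.npz')['im'])
E
python3 carr.py 1; python3 - <<'E'
from h import *
im=np.load('pics/top1.npz')['im']; g=im.astype(int).mean(2)
print(g[238:249:3,320:342].astype(int).tolist()); print(g[238:249:3,394:412].astype(int).tolist())
print('leftend',g[238,208:222].astype(int).tolist())
# fence guide face
pts=[];
for u in list(range(225,290))+list(range(310,400)):
    k=[i for i in range(210,240) if g[i,u]>225]
    if k:
        i=k[-1]; a,b=g[i,u],g[i+1,u]; pts.append((u,i+.5+ (0 if b<180 else .3)))
P=ray('top',np.array(pts),21); c=np.polyfit(P[:,1],P[:,0],1); print('fence x=%.4f*y+%.1f'%tuple(c))
m=(im[...,0].astype(int)-im[...,2]>40); m[:, :415]=0;m[:,505:]=0;m[:215]=0;m[262:]=0
ys,xs=np.nonzero(m); print('stick px',xs.min(),xs.max(),ys.min(),ys.max(),len(xs)); 
for u in range(418,500,4): r=np.nonzero(m[:,u])[0]; print(u,r.min() if len(r) else None,r.max() if len(r) else None,end='; ')
E
```

```text
bed x=0.0440*y+355.4 sd 0.59 n 64
near x=0.1281*y+380.8 sd 13.33 n 60
far x=0.0353*y+457.5 sd 2.19 n 53
front y=-0.0460*x+118.4 sd 0.52 n18
rear y=-0.0620*x+-136.0 sd 0.42 n18
[[177, 177, 176, 178, 179, 180, 180, 178, 166, 103, 83, 129, 216, 216, 216, 215, 216, 204, 147, 142, 120, 115], [176, 174, 179, 180, 179, 177, 178, 179, 164, 89, 91, 142, 210, 209, 211, 211, 211, 212, 212, 211, 212, 195], [177, 176, 178, 178, 176, 176, 179, 170, 129, 99, 82, 83, 81, 80, 81, 81, 80, 81, 81, 80, 77, 79], [176, 177, 179, 180, 180, 180, 179, 173, 128, 81, 81, 80, 81, 78, 81, 81, 80, 79, 80, 80, 80, 78]]
[[75, 89, 133, 154, 73, 77, 74, 73, 120, 188, 187, 180, 136, 50, 55, 56, 58, 61], [73, 73, 72, 75, 106, 152, 69, 73, 116, 183, 184, 169, 95, 56, 61, 63, 62, 66], [73, 72, 72, 70, 86, 120, 109, 75, 118, 185, 182, 168, 85, 60, 58, 60, 61, 63], [71, 72, 71, 73, 103, 152, 70, 78, 126, 181, 183, 166, 61, 55, 57, 61, 59, 60]]
leftend [47, 49, 50, 46, 53, 142, 236, 221, 236, 43, 111, 184, 186, 183]
fence x=0.0514*y+461.7
stick px 423 488 230 246 741
418 None None; 422 None None; 426 244 246; 430 244 246; 434 234 245; 438 234 245; 442 233 245; 446 233 245; 450 232 244; 454 233 244; 458 232 244; 462 232 244; 466 231 243; 470 231 243; 474 231 243; 478 231 243; 482 231 242; 486 231 242; 490 None None; 494 None None; 498 None None;
```

```bash
python3 - <<'E'
import re
s=open('carr.py').read()
s=s.replace("cross(g[v],140,u1+12,u1-2,-1)","cross(g[v],128,u1+7,u1,-1)")
s=s.replace("    for _ in range(3):\n        c=np.polyfit(P[:,ax],P[:,1-ax],1); r=","    c=np.array([.05*(1 if ax else -1),0]); c[1]=np.median(P[:,1-ax]-c[0]*P[:,ax]); r=P[:,1-ax]-np.polyval(c,P[:,ax]); P=P[abs(r)<5]\n    for _ in range(3):\n        c=np.polyfit(P[:,ax],P[:,1-ax],1); r=")
open('carr.py','w').write(s)
E
python3 carr.py 1; python3 - <<'E'
from h import *
im=np.load('pics/top1.npz')['im']; g=im.astype(float).mean(2)
print('stop face',ray('top',[(216.6,238)],21).round(1),'bed entry',ray('top',[(406.3,241)],10).round(1), 'bed far/near', ray('top',[(350,217.6),(350,258.5),(350,225.6)],10).round(1))
# head edges in row 235..245
print(g[240,285:312].astype(int).tolist())
# rib/tile
v,u=np.mgrid[:400,:640]; sub=im[165:196,330:360]; 
m=((g>90)&(u>328)&(u<360)&(v>160)&(v<200)).astype(np.uint8); cs,_=cv2.findContours(m,0,1); c=max(cs,key=cv2.contourArea)
print('tile rect',cv2.minAreaRect(ray('top',c[:,0],5)[:,:2].astype(np.float32)))
w=((g>205)&(m>0)).astype(np.uint8); cs,_=cv2.findContours(w,0,1); c=max(cs,key=cv2.contourArea)
print('white rect',cv2.minAreaRect(ray('top',c[:,0],5)[:,:2].astype(np.float32)))
print(np.array2string(g[165:194,330:358].astype(int),max_line_width=250))
E
```

```text
bed x=0.0440*y+355.4 sd 0.59 n 64
near x=0.0342*y+384.9 sd 1.53 n 21
far x=0.0441*y+457.7 sd 0.42 n 47
front y=-0.0460*x+118.4 sd 0.52 n18
rear y=-0.0396*x+-134.2 sd 0.41 n18
stop face [[421.  481.5  21. ]] bed entry [[ 417.  -166.7   10. ]] bed far/near [[495.4  25.5  10. ]
 [356.   25.2  10. ]
 [467.8  25.4  10. ]]
[179, 181, 182, 179, 178, 183, 210, 228, 210, 209, 210, 217, 236, 237, 237, 236, 237, 227, 134, 113, 134, 179, 179, 179, 178, 177, 178]
tile rect ((635.7783813476562, 48.01373291015625), (45.402278900146484, 69.3459701538086), 68.27230072021484)
white rect ((648.6244506835938, 41.8175048828125), (40.50605773925781, 38.19402313232422), 68.82784271240234)
[[ 36  32  36  33  33  30  31  28  31  28  33  34  36  30  29  29  30  29  26  27  28  28  32  35  30  30  30  31]
 [ 32  35  32  27  26  33  31  34  33  30  31  28  31  30  31  32  30  31  27  28  29  31  30  32  32  30  27  30]
 [ 34  31  31  30  32  31  34  36  32  29  29  99 176  96  39  29  31  30  26  33  28  29  31  28  28  30  25  27]
 [ 33  33  30  29  29  32  35  36  31  34  43 149 245 242 236 145  57  25  27  2
[... 2210 characters left out ...]
  37  34]
 [ 47  47  45  39  41  39  42  45  49  31  31  25  38  96 184 221 200  39  35  32  30  27  29  31  33  30  31  30]
 [ 51  47  41  36  38  36  38  44  48  45  37  26  30  37  45  65  81  37  32  32  36  30  29  28  28  29  31  27]
 [ 54  49  45  37  36  35  39  44  41  41  42  42  45  44  43  39  39  33  35  34  35  30  28  28  26  27  31  26]
 [ 52  45  40  36  37  40  40  35  37  39  34  38  37  39  39  37  36  33  34  28  32  26  28  25  26  27  28  28]
 [ 49  45  40  35  37  39  39  38  37  34  35  36  34  38  37  38  37  33  30  27  27  28  29  27  31  29  26  30]
 [ 44  43  39  36  38  38  39  38  36  34  34  34  33  35  34  36  34  26  28  28  27  29  27  24  26  26  30  28]]
```

Estimates so far:
- **Carrier:** centre about (410.6, -25.6), yaw -0.044, with a gap of about 8 mm to the fence.
- **Scan line:** y about 199.
- **Tile:** centre (636, 48), yaw -0.38, with its rib at (608, 59).

I'll do the tile first.

```bash
python3 -m pendant '[60,25,27.5,-6.5,0,0,0.048,60,25,27.5,-6.5,0,0,0.048,60,25,27.5,-6.5,0,0,0.048,60,25,27.5,-6.5,0,0,0.048,60,25,27.5,-6.5,0,0,0.048,60,25,27.5,-6.5,0,0,0.048,60,25,27.5,-6.5,0,0,0.048,60,25,27.5,-6.5,0,0,0.048,60,25,27.5,-6.5,0,0,0.048,60,25,27.5,-6.5,0,0,0.048]'
python3 -m pendant '[40,24,27,-6.5,0,0,0.048,40,24,27,-6.5,0,0,0.048,40,24,27,-6.5,0,0,0.048,40,24,27,-6.5,0,0,0.048,40,24,27,-6.5,0,0,0.048,40,24,27,-6.5,0,0,0.048,40,24,27,-6.5,0,0,0.048,40,24,27,-6.5,0,0,0.048,40,24,27,-6.5,0,0,0.048,40,24,27,-6.5,0,0,0.048]'
python3 - <<'E'
from h import *
s=manip.read_state(); R=np.array(s['ee_rot']); print(s['time'],s['eef_pos'],R.round(3).tolist(),np.arctan2(R[1,1],R[0,1]),s['qpos'],s['wrist_force'])
im,d=shot('scene','s2')
D=np.load('pics/top1.npz')['im']; 
p=np.array([[354,242.2],[373,243],[392,243.8]]); print(ray('top',p,22).round(1))
E
```

```text
time: 1.45
eef_pos: [368.0, -210.0, 188.1]
ee_rot: [[0.753, 0.658, 0.0], [0.658, -0.753, -0.0], [0.0, 0.0, -1.0]]
wrist_force: [-0.3, -0.3, -0.2]
gripper_width: 60.1
grasp_force: 0.0
time: 2.7
eef_pos: [607.9, 59.9, 122.9]
ee_rot: [[0.364, 0.931, -0.0], [0.931, -0.364, -0.0], [-0.0, -0.0, -1.0]]
wrist_force: [-0.2, -0.3, -0.0]
gripper_width: 40.4
grasp_force: 0.0
2.7 [607.89872647  59.94557379 122.86969557] [[0.364, 0.931, -0.0], [0.931, -0.364, -0.0], [-0.0, -0.0, -1.0]] -0.37237878761752125 [ 9.83048659e-02  4.91919454e-01  3.02667472e-02  1.10945712e+00
 -2.39909562e-05  2.04147996e+00] [-0.24145978 -0.27609694 -0.04973779]
[[ 411.1   12.3   22. ]
 [ 409.   -52.    22. ]
 [ 406.9 -116.1   22. ]]
```

```bash
python3 -m pendant '[40,0,-0.5,-20,0,0,0,40,0,0,-20,0,0,0,40,0,0,-20,0,0,0,40,0,0,-15,0,0,0,40,0,0,-10,0,0,0,40,0,0,-6,0,0,0,5,0,0,0,0,0,0,5,0,0,0,0,0,0,5,0,0,0,0,0,0,5,0,0,0,0,0,0]'
python3 -m pendant '[5,0,0,0,0,0,0,5,0,0,0,0,0,0,5,0,0,2,0,0,0,5,0,0,8,0,0,0,5,0,0,15,0,0,0,5,0,0,15,0,0,0,5,0,0,15,0,0,0,5,0,0,5,0,0,0,5,0,0,0,0,0,0,5,0,0,0,0,0,0]'
python3 - <<'E'
from h import *
im,d=shot('scene','s3'); cv2.imwrite('pics/s3c.png',cv2.resize(im[110:260,230:390,::-1],None,fx=3.5,fy=3.5,interpolation=cv2.INTER_CUBIC))
E
```

```text
time: 4.0
eef_pos: [607.7, 58.5, 32.9]
ee_rot: [[0.365, 0.931, 0.001], [0.931, -0.365, 0.0], [0.0, 0.001, -1.0]]
wrist_force: [-0.5, 0.2, 7.2]
gripper_width: 8.9
grasp_force: 59.3
time: 5.25
eef_pos: [607.0, 58.4, 91.8]
ee_rot: [[0.365, 0.931, -0.001], [0.931, -0.365, -0.0], [-0.0, -0.001, -1.0]]
wrist_force: [0.5, -0.1, -0.7]
gripper_width: 9.4
grasp_force: 39.5
```

View pics/s3c.png

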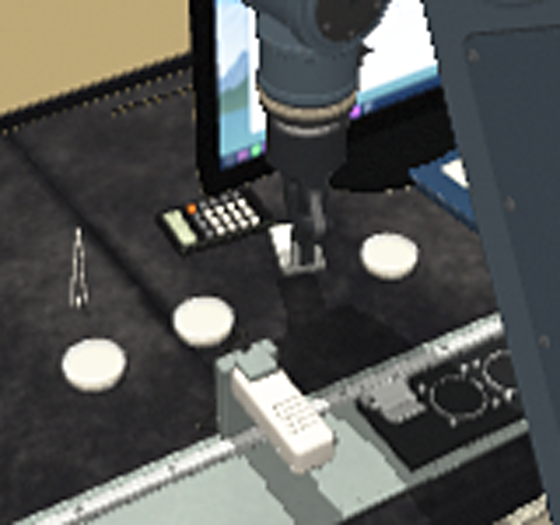

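The picture shows the tile held by its rib at the gripper tips, around px (295,250) of the crop. I'll check its tilt from the depth.

```bash
cat > tilt.py <<'E'
from h import *
import sys
def tilt(tag,n='scene',ext=90,zmax=None,thr=190):
    D=np.load(f'pics/{tag}.npz'); W=world(n,D['d']); s=manip.read_state(); t=s['eef_pos']; g=D['im'].min(2)
    h=(abs(W[...,0]-t[0])<ext)&(abs(W[...,1]-t[1])<ext)&(W[...,2]<t[2]+10)&(W[...,2]>t[2]-60)&(g>thr)
    P=W[h]; 
    for _ in range(3):
        A=np.c_[P[:,:2]-P[:,:2].mean(0),np.ones(len(P))]; c,*_=np.linalg.lstsq(A,P[:,2],rcond=None); r=P[:,2]-A@c; k=abs(r)<max(2,2*r.std()); 
        if k.all(): break
        P=P[k]
    print('n',len(P),'mean',P.mean(0).round(1),'slope',c.round(3),'sd',r.std().round(2),'ext',P.min(0).round(1),P.max(0).round(1))
    return P
tilt(sys.argv[1])
E
python3 tilt.py s3
```

```text
n 31 mean [651.   54.4  65.3] slope [-7.7000e-02 -6.4000e-02  6.5348e+01] sd 0.8 ext [621.7  38.3  63.2] [670.4  74.7  67.2]
```

```bash
python3 - <<'E'
from h import *
im=np.load('pics/top1.npz')['im']; g=im.astype(int).mean(2)
print(np.array2string(g[226:250,326:350].astype(int),max_line_width=250))
for p,z in (((337,243.5),33),((331,236),30),((344,236),30),((337,227.5),25)): print(p,z,ray('top',[p],z).round(1))
E
```

```text
[[176 174 178 176 176 178 177 178 180 178 179 177 178 171 121 112 111  97  99 102 109 111 111 115]
 [178 181 179 171 139 145 136 136 146 180 178 177 179 178 177 178 177 177 175 177 176 178 178 177]
 [180 179 170 126 140 214 117 105 100 118 108  99  83  82  95 100 113 128 120 119 117 116 111 107]
 [179 179 167 123 129 216 220 234 219 243 243 244 242 239 226 183 225 181 140  81  83  82  83  81]
 [179 178 169 114 140 197 232 249 246 232 233 236 238 235 220 215 199 188 129  83  80  79  80  81]
 [178 179 167 107  74 134 234 250 250 250 250 250 250 250 250 246 225 214 138  80  79  80  81  80]
 [177 178 168 111 100 189 249 249 249 249 249 248 248 249 249 247 225  65  84  80  79  81  80  79]
 [178 177 166 113  88 170 250 250 250 249 250 250 250 250 250 248 227  76  81  79  81  82  79  79]
 [179 178 163  85  83 160 249 248 248 248 248 248 248 248 248 244 196  81  81  80 128 193  84  78]
 [179 179 163  90  82 161 248 241 242 248 248 244 224 230 248 244 207  81  80  77  77  97  79 111]
 [176 177 165  99  82 161 249 248 248 249 249 248 248 248 248 239 129  80  80  81  81  80  93 122]
 [177 180 1
[... 724 characters left out ...]
 80  81  81  80  77  79  80  79  78  95 133 120  80  80]
 [181 172 126  83  82  81  82  81  82  81  79  80  81  80  80  80  78  81  78  79 112 164  80  79]
 [179 172 126  80  80  81  80  81  79  81  79  78  81  80  80  80  77  80  78  80 112 161  81  78]
 [179 173 128  81  81  80  81  78  81  81  80  79  80  80  80  78  79  79  80  78  79  96 120  77]
 [178 172 127  80  82  82  81  80  81  79  82  82  79  79  79  80  80  80  80  84  97  79 109 164]
 [181 172 125  82  80  81  80  80  81  80  80  82  82  81  78  82  79  80  79 120 191 133  79 113]]
(337, 243.5) 33 [[406.1  70.   33. ]]
(331, 236) 30 [[431.1  90.4  30. ]]
(344, 236) 30 [[431.5  46.5  30. ]]
(337, 227.5) 25 [[460.2  70.2  25. ]]
```

```bash
python3 -m pendant '[5,-27.4,1.6,0,0,0,0.033,5,-27.4,1.6,0,0,0,0.033,5,-27.4,1.6,0,0,0,0.033,5,-27.4,1.6,0,0,0,0.033,5,-27.4,1.6,0,0,0,0.033,5,-27.4,1.6,0,0,0,0.033,5,-27.4,1.6,0,0,0,0.033,5,-27.4,1.6,0,0,0,0.033,5,-27.4,1.6,0,0,0,0.033,5,-27.4,1.6,0,0,0,0.033]'
python3 -m pendant '[5,0,0,-8,0,0,0,5,0,0,-8,0,0,0,5,0,0,-8,0,0,0,5,0,0,-6,0,0,0,5,0,0,-3,0,0,0,5,0,0,-1,0,0,0,5,0,0,0,0,0,0,5,0,0,0,0,0,0,5,0,0,0,0,0,0,5,0,0,0,0,0,0]'
python3 - <<'E'
from h import *
s=manip.read_state(); print(s['eef_pos'],s['qpos'])
im,d=shot('top','t4'); shot('scene','s4'); a=cv2.resize(im[215:265,300:410,::-1],None,fx=6,fy=6,interpolation=cv2.INTER_CUBIC)
b=cv2.imread('pics/s4.png')[200:290,290:410]; b=cv2.resize(b,(660,300)); cv2.imwrite('pics/c4.png',np.vstack([a[:,:660],b]))
E
```

```text
time: 6.55
eef_pos: [332.2, 74.4, 92.0]
ee_rot: [[0.043, 0.999, -0.0], [0.999, -0.043, -0.0], [-0.0, -0.0, -1.0]]
wrist_force: [0.2, -0.0, -0.9]
gripper_width: 8.7
grasp_force: 64.1
time: 7.8
eef_pos: [333.3, 74.5, 58.4]
ee_rot: [[0.044, 0.999, 0.0], [0.999, -0.044, 0.0], [0.0, 0.0, -1.0]]
wrist_force: [-0.5, 0.0, -0.5]
gripper_width: 8.8
grasp_force: 64.1
[333.34855239  74.45440878  58.38034512] [ 2.19761257e-01  4.36940469e-02 -7.61280816e-01  7.65655829e-01
 -1.74242526e-05  1.83461413e+00]
```

View pics/c4.png

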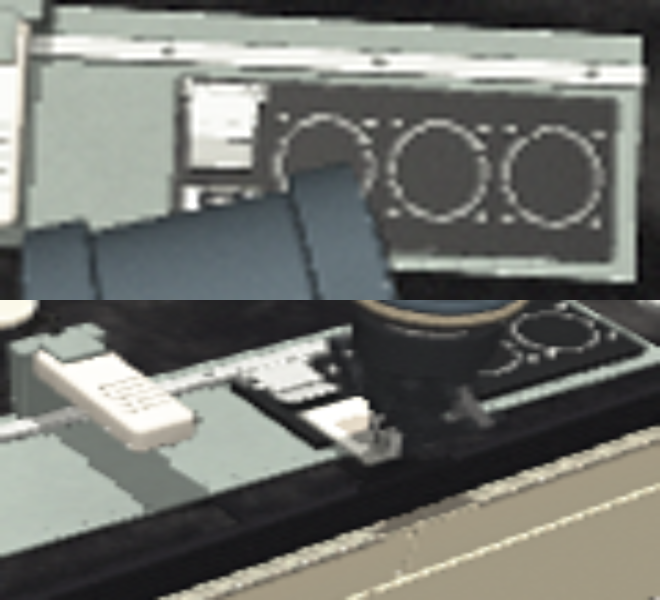

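The tile's front edge shows at top px (330–344, 246), lined up with the clip and just short of its lip. I'll lower a little and push in.

```bash
python3 -m pendant '[5,0,0,-1.5,0,0,0,5,0,0,-1,0,0,0,5,4,-0.2,0,0,0,0,5,4,-0.2,0,0,0,0,5,4,-0.2,0,0,0,0,5,4,-0.1,0,0,0,0,5,3,-0.1,0,0,0,0,5,3,-0.1,0,0,0,0,5,3,-0.1,0,0,0,0,5,0,0,0,0,0,0]'
python3 -c "
from h import *
shot('top','t5');shot('scene','s5');s=manip.read_state();print(s['wrist_force'],s['eef_pos'])"
```

```text
time: 9.15
eef_pos: [358.4, 73.4, 55.7]
ee_rot: [[0.044, 0.999, -0.0], [0.999, -0.044, -0.0], [-0.0, -0.0, -1.0]]
wrist_force: [0.2, 0.7, -1.0]
gripper_width: 8.3
grasp_force: 64.0
[ 0.37356367 -0.14746644 -0.9892627 ] [358.27003482  73.46271946  55.78357108]
```

```bash
python3 -m pendant '[5,2,-0.1,0,0,0,0,5,2,-0.1,0,0,0,0,5,2,-0.1,0,0,0,0,5,2,-0.1,0,0,0,0,5,2,-0.1,0,0,0,0,5,2,-0.1,0,0,0,0,5,0,0,0,0,0,0,5,0,0,0,0,0,0,5,0,0,0,0,0,0,5,0,0,0,0,0,0]'
python3 -c "
from h import *
im,d=shot('top','t6');s=manip.read_state();print(s['wrist_force'],s['eef_pos'])
import carr; carr.carrier(im,355,398)"
```

```text
time: 10.5
eef_pos: [370.4, 72.9, 55.9]
ee_rot: [[0.044, 0.999, 0.0], [0.999, -0.044, 0.0], [0.0, 0.0, -1.0]]
wrist_force: [-0.0, 0.2, -3.1]
gripper_width: 9.0
grasp_force: 63.7
[ 0.10539206  0.52898492 -4.1206542 ] [370.33700861  72.88701222  55.84474866]Traceback (most recent call last):
  File "<string>", line 4, in <module>
    import carr; carr.carrier(im,355,398)
                 ~~~~~~~~~~~~^^^^^^^^^^^^
  File "carr.py", line 17, in carrier
    r2=cross(g[:,u],128,int(r)-2,240,-1)
                        ~~~^^^
TypeError: int() argument must be a string, a bytes-like object or a real number, not 'NoneType'
```

```bash
python3 -m pendant '[5,2,-0.1,0,0,0,0,5,2,-0.1,0,0,0,0,5,2,-0.1,0,0,0,0,5,1,0,0,0,0,0,5,1,0,0,0,0,0,5,0,0,0,0,0,0,5,0,0,0,0,0,0,5,0,0,0,0,0,0,5,0,0,0,0,0,0,5,0,0,0,0,0,0]'
python3 -c "
from h import *
im,d=shot('top','t7');s=manip.read_state();print(s['wrist_force'],s['eef_pos'])
g=im.astype(int).mean(2)
for t in ('top1','t7'):
  g=np.load(f'pics/{t}.npz')['im'].astype(int).mean(2)
  for u in (335,360,385,395): print(t,u,g[218:236,u].astype(int).tolist())
"
```

```text
time: 11.8
eef_pos: [378.3, 72.5, 55.8]
ee_rot: [[0.044, 0.999, 0.0], [0.999, -0.044, -0.0], [-0.0, 0.0, -1.0]]
wrist_force: [-0.3, 0.1, -2.9]
gripper_width: 8.5
grasp_force: 63.6
[-1.37791727 -0.49594486 -3.45837837] [378.36983029  72.55456537  55.84014696]
top1 335 [180, 179, 179, 180, 220, 241, 241, 199, 178, 180, 118, 243, 232, 250, 249, 249, 248, 248]
top1 360 [74, 179, 180, 179, 180, 142, 240, 242, 244, 112, 178, 108, 79, 78, 78, 78, 79, 127]
top1 385 [28, 23, 189, 179, 180, 182, 152, 245, 244, 241, 113, 181, 118, 76, 75, 73, 72, 79]
top1 395 [36, 28, 137, 183, 183, 186, 183, 212, 245, 243, 245, 128, 184, 90, 73, 74, 72, 74]
t7 335 [179, 179, 179, 180, 220, 240, 240, 179, 111, 241, 158, 76, 80, 86, 92, 95, 97, 101]
t7 360 [71, 177, 178, 178, 140, 84, 109, 88, 93, 98, 100, 102, 105, 108, 110, 111, 112, 114]
t7 385 [30, 24, 189, 178, 179, 180, 150, 245, 244, 241, 114, 180, 96, 73, 71, 74, 74, 77]
t7 395 [36, 32, 135, 182, 183, 184, 184, 211, 244, 243, 245, 126, 184, 98, 73, 73, 72, 68]
```

```bash
python3 -m pendant '[5,1,0,0,0,0,0,5,1,0,0,0,0,0,5,1,0,0,0,0,0,5,1,0,0,0,0,0,5,0,0,0,0,0,0,5,0,0,0,0,0,0,5,0,0,0,0,0,0,5,0,0,0,0,0,0,5,0,0,0,0,0,0,5,0,0,0,0,0,0]'
python3 -c "
from h import *
im,d=shot('top','t8');s=manip.read_state();print(s['wrist_force'],s['eef_pos'])
g=im.astype(int).mean(2)
for u in (333,335,337,385,395): print(u,g[218:250,u].astype(int).tolist())
"
```

```text
time: 13.1
eef_pos: [381.0, 72.5, 55.5]
ee_rot: [[0.044, 0.999, -0.003], [0.999, -0.044, 0.0], [-0.0, -0.003, -1.0]]
wrist_force: [-9.3, 0.8, 2.9]
gripper_width: 8.6
grasp_force: 64.4
[-11.05268238   0.3348642    2.64445812] [380.95890921  72.52401176  55.43854264]
333 [180, 178, 180, 180, 241, 241, 240, 154, 145, 105, 77, 82, 87, 93, 96, 101, 99, 107, 109, 109, 112, 114, 116, 114, 118, 119, 122, 123, 129, 132, 136, 140]
335 [179, 180, 179, 180, 221, 240, 240, 173, 86, 69, 79, 82, 88, 94, 96, 101, 103, 107, 108, 110, 112, 112, 117, 118, 118, 119, 123, 124, 129, 133, 138, 141]
337 [179, 181, 178, 181, 221, 240, 240, 205, 90, 75, 83, 86, 90, 96, 100, 102, 104, 107, 110, 111, 114, 115, 116, 118, 119, 123, 122, 127, 131, 134, 140, 143]
385 [33, 21, 188, 178, 179, 180, 150, 245, 244, 241, 113, 181, 89, 76, 74, 73, 74, 100, 175, 79, 105, 134, 157, 116, 78, 72, 73, 74, 74, 152, 158, 89]
395 [37, 28, 137, 183, 183, 183, 184, 210, 244, 243, 244, 125, 150, 97, 73, 71, 71, 71, 72, 168, 89, 74, 73, 73, 71, 73, 72, 72, 70, 71, 72, 70]
```

```bash
python3 -m pendant '[5,0.5,0,0,0,0,0,5,0.5,0,0,0,0,0,5,0.5,0,0,0,0,0,5,0.5,0,0,0,0,0,5,0,0,0,0,0,0,5,0,0,0,0,0,0,5,0,0,0,0,0,0,5,0,0,0,0,0,0,5,0,0,0,0,0,0,5,0,0,0,0,0,0]'
python3 -c "
from h import *
s=manip.read_state();print(s['wrist_force'],s['eef_pos'])"
```

```text
time: 14.4
eef_pos: [381.9, 72.2, 55.1]
ee_rot: [[0.044, 0.999, -0.004], [0.999, -0.044, -0.0], [-0.001, -0.004, -1.0]]
wrist_force: [-15.1, -1.3, 5.0]
gripper_width: 8.5
grasp_force: 65.0
[-15.05513575  -1.34807002   4.97756638] [381.91740649  72.23393559  55.14746387]
```

```bash
python3 -m pendant '[5,-1,0,0,0,0,0,18,0,0,0,0,0,0,18,0,0,0,0,0,0,18,0,0,0,0,0,0,18,0,0,10,0,0,0,18,0,0,20,0,0,0,18,0,0,25,0,0,0,40,0,0,30,0,0,0,70,30,-40,30,0,0,0,70,50,-40,10,0,0,0]'
python3 -m pendant '[70,50,-20,0,0,0,0,70,50,-20,0,0,0,0,70,50,0,0,0,0,0,70,40,0,0,0,0,0,70,0,0,0,0,0,0,70,0,0,0,0,0,0,70,0,0,0,0,0,0,70,0,0,0,0,0,0,70,0,0,0,0,0,0,70,0,0,0,0,0,0]'
python3 - <<'E'
from h import *
s=manip.read_state(); print(s['eef_pos'])
im,d=shot('top','t9'); sc,_=shot('scene','s9'); a=cv2.resize(im[215:265,310:410,::-1],None,fx=7,fy=6,interpolation=cv2.INTER_CUBIC)
b=cv2.resize(sc[190:270,310:420,::-1],(700,300),interpolation=cv2.INTER_CUBIC); cv2.imwrite('pics/c9.png',np.vstack([a,b]))
import carr
try: carr.carrier(im,350,398)
except Exception as e: print(e)
import meas; meas.measure('top',im)
E
```

```text
time: 15.65
eef_pos: [462.8, -6.8, 183.5]
ee_rot: [[0.043, 0.999, 0.004], [0.999, -0.043, 0.0], [0.0, 0.004, -1.0]]
wrist_force: [1.2, 1.8, -0.1]
gripper_width: 69.7
grasp_force: 0.0
time: 16.9
eef_pos: [651.4, -46.0, 180.6]
ee_rot: [[0.044, 0.999, 0.0], [0.999, -0.044, -0.0], [-0.0, 0.0, -1.0]]
wrist_force: [-0.2, 0.1, 0.7]
gripper_width: 70.1
grasp_force: 0.0
[651.39423487 -45.97873159 180.60907285]
int() argument must be a string, a bytes-like object or a real number, not 'NoneType'
top white blobs far:
  px [278.8 173.4] [ 17  16 217] z14 [647.9 275. ] z5 [649.7 276.3]
  px [313.1 175.1] [ 17  17 219] z14 [642.6 154.8] z5 [644.3 155.3]
  px [393.1 200. ] [11 13 66] z14 [ 557.3 -122.9] z5 [ 558.4 -124.3]
  dark [317 220  46  47 544] [343.8 254.8] ((408.4549560546875, 60.958274841308594), (154.79881286621094, 153.4203643798828), 0.6028670072555542)
  stick [463 234  25   9 147] [473.9 238.4] rect z16 ((429.17987060546875, -397.8591003417969), (26.98345375061035, 82.11422729492188), 0.5388558506965637)
```

View pics/c9.png

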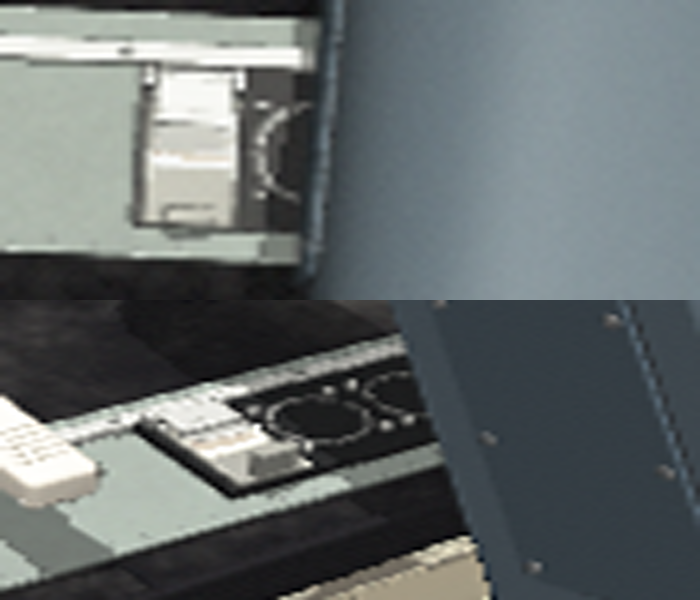

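Tile is under the clip with its rib at the near edge. In the crop the carrier's front (135–300, 70–225) is against the fence. Next I'll check the dishes in the scene view.

```bash
python3 - <<'E'
from h import *
import meas
sc=np.load('pics/s9.npz')['im']; meas.measure('scene',sc)
E
python3 -m pendant '[70,-25,45,5,0,0,0,70,-25,45,5,0,0,0,70,-25,45,5,0,0,0,70,-25,45,5,0,0,0,70,-20,50,5,0,0,0,70,-20,50,5,0,0,0,70,0,40,5,0,0,0,70,0,40,5,0,0,0,70,0,0,0,0,0,0,70,0,0,0,0,0,0]'
python3 - <<'E'
from h import *
import meas,carr
im,d=shot('top','t10'); meas.measure('top',im); sc,_=shot('scene','s10'); meas.measure('scene',sc)
try: carr.carrier(im,350,398)
except Exception as e: print(e)
E
```

```text
scene white blobs far:
  px [340.8 182.4] [ 16  12 155] z14 [617.3 -60.5] z5 [625.4 -67.2]
  px [287.7 201. ] [ 17  13 179] z14 [638.3 157.2] z5 [646.5 152.6]
  px [256.4 213.5] [ 18  14 199] z14 [643.5 277.1] z5 [651.8 273.8]
  px [300.8 213.1] [ 17  14 117] z14 [563.1 150.4] z5 [570.6 145.7]
time: 18.25
eef_pos: [511.4, 313.6, 220.2]
ee_rot: [[0.044, 0.999, -0.0], [0.999, -0.044, -0.0], [-0.0, -0.0, -1.0]]
wrist_force: [0.4, -0.5, -0.2]
gripper_width: 70.2
grasp_force: 0.0
top white blobs far:
  px [278.8 173.4] [ 17  16 217] z14 [647.9 275. ] z5 [649.7 276.3]
  px [313.1 175.1] [ 17  17 219] z14 [642.6 154.8] z5 [644.3 155.3]
  px [375.9 181.3] [ 17  17 223] z14 [622.2 -64. ] z5 [623.7 -65. ]
  dark [317 229  93  39 799] [365.2 260.3] ((393.8215026855469, -18.509979248046875), (311.2967224121094, 127.38516998291016), 89.95406341552734)
  dark [344 248  58   9 353] [372.7 252.1] ((378.5576477050781, -49.84156799316406), (193.035888671875, 21.075071334838867), 86.6346664428711)
  stick [462 234  26   9 143] [473.7 238.4] rect z16 ((429.1640319824219, -396.1755065917969), (26.98345375061035, 85.48159790039062), 0.5388558506965637)
scene white blobs far:
  px [340.7 182.4] [ 16  12 156] z14 [617.5 -60.3] z5 [625.5 -67.1]
  px [287.7 201. ] [ 17  13 179] z14 [638.3 157.2] z5 [646.5 152.6]
  px [256.5 213.4] [ 18  14 201] z14 [643.6 276.8] z5 [651.9 273.5]
  px [300.8 213.1] [ 17  14 117] z14 [563.1 150.4] z5 [570.6 145.7]
bed x=0.0434*y+355.5 sd 0.58 n 48
near x=0.0607*y+370.8 sd 0.70 n 46
far x=0.0585*y+444.6 sd 1.32 n 25
front y=-0.0480*x+67.9 sd 0.51 n18
rear y=-0.0597*x+-127.3 sd 0.47 n18
```

```bash
cat > seats.py <<'E'
from h import *
import sys
from scipy.optimize import least_squares
def seats(im,guess,th=105):
    g=im.astype(float).mean(2); v,u=np.mgrid[:400,:640]; P=ray('top',np.c_[u.ravel(),v.ravel()],22).reshape(400,640,3)[...,:2]; out=[]
    for c in guess:
        c=np.array(c,float); r0=26
        for _ in range(4):
            r=np.hypot(*(P-c).transpose(2,0,1)); m=(g>th)&(abs(r-r0)<6)
            Q=P[m];w=g[m]-75
            f=least_squares(lambda p:(np.hypot(*(Q-p[:2]).T)-p[2])*np.sqrt(w/100),[*c,r0],loss='soft_l1'); c=f.x[:2]; r0=f.x[2]
        out.append(c); print('seat',c.round(1),'r %.1f n %d'%(r0,m.sum()))
    return out
if __name__=='__main__':
    seats(np.load(f'pics/{sys.argv[1]}.npz')['im'],[(408,-117),(413,-53),(417,11)])
E
python3 seats.py t10; python3 - <<'E'
from seats import *
seats(np.load('pics/top1.npz')['im'],[(407,-116),(409,-52),(411,12)])
E
```

```text
seat [ 411.8 -116.6] r 26.3 n 62
seat [415.3 -52.3] r 26.4 n 74
seat [418.6  12. ] r 26.4 n 79
seat [ 406.3 -114.8] r 26.4 n 64
seat [409.2 -50.6] r 26.5 n 72
seat [411.8  13.3] r 26.5 n 73
```

```bash
python3 -m pendant '[82,27,-7.5,-10,0,0,0,82,27,-7.5,-20,0,0,0,82,27,-7.5,-20,0,0,0,82,27,-7.5,-20,0,0,0,82,28.5,-7.6,-20,0,0,0,82,0,0,-30,0,0,0,82,0,0,-30,0,0,0,82,0,0,-22,0,0,0,82,0,0,-12,0,0,0,82,0,0,-11.5,0,0,0]'
python3 -m pendant '[82,0,0,0,0,0,0,45,0,0,0,0,0,0,45,0,0,0,0,0,0,45,0,0,0,0,0,0,45,0,0,0,0,0,0,45,0,0,0,0,0,0,45,0,0,10,0,0,0,45,0,0,20,0,0,0,45,0,0,25,0,0,0,45,0,0,25,0,0,0]'
```

```text
time: 19.6
eef_pos: [648.4, 275.9, 25.0]
ee_rot: [[0.045, 0.999, 0.001], [0.999, -0.045, 0.0], [0.0, 0.001, -1.0]]
wrist_force: [0.1, -0.1, 0.3]
gripper_width: 81.7
grasp_force: 0.0
time: 20.85
eef_pos: [648.1, 276.5, 106.6]
ee_rot: [[0.044, 0.999, 0.001], [0.999, -0.044, 0.0], [0.0, 0.001, -1.0]]
wrist_force: [-0.2, 0.5, -1.1]
gripper_width: 56.6
grasp_force: 63.6
```

```bash
python3 -m pendant '[45,0,-44,0,0,0,0,45,0,-44,0,0,0,0,45,0,-44,0,0,0,0,45,0,-44,0,0,0,0,45,-38.3,-14.8,-6,0,0,0,45,-38.3,-14.8,-6,0,0,0,45,-38.3,-14.8,-6,0,0,0,45,-38.3,-14.8,-6,0,0,0,45,-38.3,-14.8,-6,0,0,0,45,-38.3,-14.8,-6,0,0,0]'
python3 -m pendant '[45,0,0,0,0,0,0,45,0,0,0,0,0,0,45,0,0,-2,0,0,0,45,0,0,0,0,0,0,45,0,0,0,0,0,0,45,0,0,0,0,0,0,45,0,0,0,0,0,0,45,0,0,0,0,0,0,45,0,0,0,0,0,0,45,0,0,0,0,0,0]'
python3 - <<'E'
from h import *
s=manip.read_state(); print(s['eef_pos'],s['gripper_width'])
im,d=shot('top','t11'); sc,_=shot('scene','s11'); a=cv2.resize(im[205:265,310:410,::-1],None,fx=7,fy=5,interpolation=cv2.INTER_CUBIC)
b=cv2.resize(sc[170:270,310:420,::-1],(700,290),interpolation=cv2.INTER_CUBIC); cv2.imwrite('pics/c11.png',np.vstack([a,b]))
E
```

```text
time: 22.1
eef_pos: [417.5, 11.2, 69.6]
ee_rot: [[0.044, 0.999, 0.001], [0.999, -0.044, -0.0], [0.0, 0.001, -1.0]]
wrist_force: [0.7, -1.1, 1.0]
gripper_width: 56.2
grasp_force: 63.7
time: 23.35
eef_pos: [418.2, 11.6, 67.0]
ee_rot: [[0.044, 0.999, 0.0], [0.999, -0.044, 0.0], [0.0, 0.0, -1.0]]
wrist_force: [0.4, -0.3, -0.0]
gripper_width: 56.8
grasp_force: 63.8
[418.2112315   11.58493639  66.95707104] 56.82983312968475
```

View pics/c11.png

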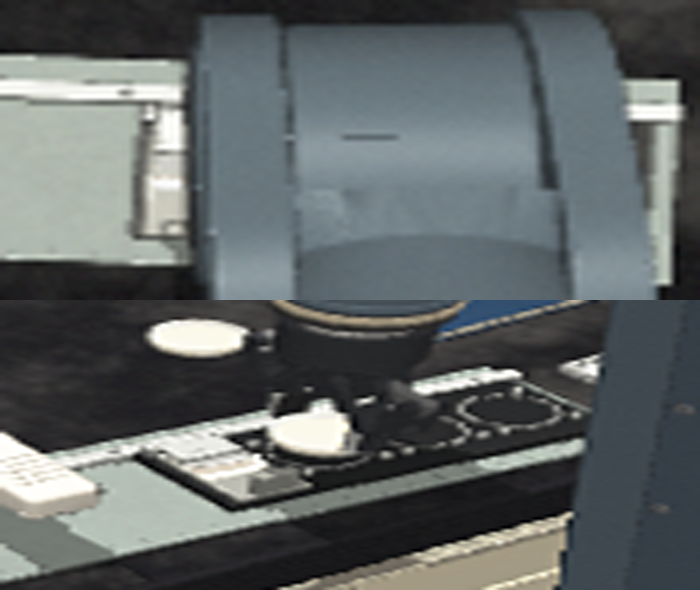

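Dish held over seat 3, at crop (312,435). I'll check its tilt and centre in the depth.

```bash
python3 - <<'E'
from h import *
D=np.load('pics/s11.npz'); im,d=D['im'],D['d']; W=world('scene',d); s=manip.read_state(); t=s['eef_pos']
h=(np.hypot(W[...,0]-t[0],W[...,1]-t[1])<45)&(W[...,2]>38)&(W[...,2]<75)&(im.min(2)>170)
P=W[h]; print(len(P),P.mean(0).round(1),P.min(0).round(1),P.max(0).round(1))
A=np.c_[P[:,:2]-t[:2],np.ones(len(P))]; c,*_=np.linalg.lstsq(A,P[:,2],rcond=None); r=P[:,2]-A@c; k=abs(r)<4; c,*_=np.linalg.lstsq(A[k],P[k,2],rcond=None); print(c.round(3),r.std().round(2),k.sum())
vv,uu=np.nonzero(h); print(uu.min(),uu.max(),vv.min(),vv.max())
import json
np.set_printoptions(linewidth=220); print(im.min(2)[228:252,346:372])
E
```

```text
148 [421.   19.3  54.5] [392.4 -13.6  38.3] [446.8  56.   58.6]
[ 1.0000e-03 -1.0000e-02  5.4845e+01] 2.63 137
347 364 208 223
[[207 255 255 250 227 119 111 114 106 114 103  63 160  81  57  58  42  59  25  25  26  28  29  28  29  27]
 [255 249 226 196 154 159 110 120 120 124 105  76 166  53  24  25  26  27  26  28  28  29  29  29  31  27]
 [225 197 171 143 169 187 169 119 101 104  98  43  89  30  27  27  28  26  28  29  29  28  30  26  25  20]
 [173 174 176 126 120 158 128 100  93  94  99  44  21  25  28  28  29  29  28  29  29  23  25  19  24  67]
 [177 179 177 111  86 113  93  93  94  94 102 103  23  24  27  28  29  28  24  22  24  20  34  66 108 112]
 [179 180 178 105  89  96  95  93  94  93  96 124 136  23  28  26  25  20  18  24  63  68 114 114 124 122]
 [179 180 179  92  89  94  94  95  92  94 122 119 101  25  25  22  19  23  63  63 117 114 126 123 122 122]
 [181 180 179  80  92  93  94  95 113 110  85  65  36  21  18  22  68 110 115 114 125 123 124 123 121 123]
 [190 183 179  97  95  94 112  94  82  69  35  18  17  21  68 111 114 126 125 122 123 124 125 123 112 129]
 [143 191 
[... 895 characters left out ...]
  29  28  27  30  30  30  29  29  29  27  26  28  27  26]
 [180 180 182 186 195 141 112  80  68  33  23  25  28  28  27  29  26  32  33  31  27  26  24  30  24  26]
 [182 183 191 143 121  76  34  34  34  35  24  24  26  27  25  28  25  26  28  28  28  26  24  26  24  30]
 [191 141 119  64  38  35  35  39  47  46  38  26  28  24  24  25  23  24  25  25  25  25  26  27  29  28]
 [118  63  39  25  46  42  43  42  47  48  45  37  25  27  21  22  22  25  25  24  26  26  29  27  27  25]
 [ 43  27  46  48  50  45  42  40  43  43  40  37  34  23  22  25  25  25  26  27  27  28  27  27  25  23]
 [ 47  44  49  52  49  41  40  39  41  41  39  38  35  29  23  24  25  24  28  28  28  27  26  22  22  25]]
```

```bash
python3 -m pendant '[45,0,0,-5,0,0,0,45,0,0,-5,0,0,0,45,0,0,-4,0,0,0,45,0,0,-2,0,0,0,45,0,0,-1.5,0,0,0,45,0,0,-1.5,0,0,0,45,0,0,-1,0,0,0,45,0,0,0,0,0,0,45,0,0,0,0,0,0,45,0,0,0,0,0,0]'
```

```text
time: 24.7
eef_pos: [418.4, 11.6, 48.4]
ee_rot: [[0.044, 0.999, 0.001], [0.999, -0.044, 0.0], [0.0, 0.001, -1.0]]
wrist_force: [-15.4, -0.8, 42.7]
gripper_width: 56.5
grasp_force: 68.8
```

```bash
python3 -m pendant '[45,0,0,2,0,0,0,45,0,0,0,0,0,0,45,-1,0,0,0,0,0,45,-0.5,0,0,0,0,0,45,0,0,-1,0,0,0,45,0,0,0,0,0,0,45,0,0,0,0,0,0,45,0,0,0,0,0,0,45,0,0,0,0,0,0,45,0,0,0,0,0,0]'
```

```text
time: 25.95
eef_pos: [416.6, 11.6, 48.5]
ee_rot: [[0.044, 0.999, 0.0], [0.999, -0.044, 0.0], [0.0, 0.0, -1.0]]
wrist_force: [-8.7, -0.9, 22.0]
gripper_width: 56.8
grasp_force: 66.5
```

Depth gave the dish top at TCP minus 12.2, so its top is now at about 36 and its underside at about 22: it's down on the carrier. I'll ease off, release, lift, and move towards the next dish.

```bash
python3 -m pendant '[45,0,0,0.7,0,0,0,72,0,0,0,0,0,0,72,0,0,0,0,0,0,72,0,0,0,0,0,0,72,0,0,0,0,0,0,72,0,0,15,0,0,0,75,0,0,25,0,0,0,80,40,20,30,0,0,0,80,45,35,10,0,0,0,80,45,35,0,0,0,0]'
python3 -m pendant '[82,45,35,0,0,0,0,82,45,18,0,0,0,0,82,6,0,0,0,0,0,82,0,0,0,0,0,0,82,0,0,0,0,0,0,82,0,0,0,0,0,0,82,0,0,0,0,0,0,82,0,0,0,0,0,0,82,0,0,0,0,0,0,82,0,0,0,0,0,0]'
cat > look.py <<'E'
from h import *
import sys,seats,meas
tag=sys.argv[1]
im,d=shot('top','t'+tag); sc,ds=shot('scene','s'+tag); s=manip.read_state(); print(s['eef_pos'],s['time'])
meas.measure('top',im); meas.measure('scene',sc)
for n,I in(('top',im),('scene',sc)):
    hsv=cv2.cvtColor(I,cv2.COLOR_RGB2HSV).astype(int); A=meas.roi(n,36,360,462,-170,45)
    for c,st,m in meas.blobs(n,A&(hsv[...,2]>200)&(hsv[...,1]<70),60): print(n,'on carrier px',c.round(1),st[2:],'z36',ray(n,c,36)[0].round(1),'z29',ray(n,c,29)[0,:2].round(1))
E
python3 look.py 12
```

```text
time: 27.2
eef_pos: [548.6, 102.8, 129.8]
ee_rot: [[0.044, 0.999, 0.002], [0.999, -0.044, 0.0], [0.0, 0.002, -1.0]]
wrist_force: [1.2, -0.4, 0.5]
gripper_width: 79.8
grasp_force: 0.0
time: 28.45
eef_pos: [642.7, 154.6, 128.6]
ee_rot: [[0.044, 0.999, -0.0], [0.999, -0.044, -0.0], [-0.0, -0.0, -1.0]]
wrist_force: [0.3, 0.1, 0.0]
gripper_width: 82.1
grasp_force: 0.0
[642.71102725 154.59283648 128.5986709 ] 28.55
top white blobs far:
  px [375.8 181.3] [ 17  17 222] z14 [622.3 -63.9] z5 [623.8 -64.9]
  dark [357 219  46  39 743] [377.  240.2] ((425.9468688964844, -74.18887329101562), (152.6434326171875, 128.04278564453125), 89.97708129882812)
  dark [368 229  42  39 367] [394.1 258. ] ((394.74249267578125, -104.33172607421875), (137.58213806152344, 127.67591094970703), 89.01561737060547)
  stick [460 234  29  11 171] [474.  238.7] rect z16 ((427.2135314941406, -393.533447265625), (31.794160842895508, 96.19338989257812), 3.898881196975708)
scene white blobs far:
  px [340.7 182.4] [ 16  12 156] z14 [617.5 -60.3] z5 [625.5 -67.1]
  px [287.7 201. ] [ 17  13 179] z14 [638.3 157.2] z5 [646.5 152.6]
  px [298.  214.9] [13 10 64] z14 [560.8 162.7] z5 [568.3 158.2]
scene on carrier px [360.2 219.4] [ 18  14 195] z36 [414.4  14.2  36. ] z29 [419.2   9.4]
```

```bash
python3 -m pendant '[82,0,0.5,-30,0,0,0,82,0,0,-30,0,0,0,82,0,0,-22,0,0,0,82,0,0,-12,0,0,0,82,0,0,-10,0,0,0,82,0,0,0,0,0,0,45,0,0,0,0,0,0,45,0,0,0,0,0,0,45,0,0,0,0,0,0,45,0,0,0,0,0,0]'
python3 -m pendant '[45,0,0,0,0,0,0,45,0,0,10,0,0,0,45,0,0,20,0,0,0,45,0,0,25,0,0,0,45,0,-40,20,0,0,0,45,-30,-40,0,0,0,0,45,-40,-40,0,0,0,0,45,-40,-30,0,0,0,0,45,-40,-30,0,0,0,0,45,-40,-15,0,0,0,0]'
python3 -m pendant '[45,-38,-12,-5,0,0,0,45,0,0,-15,0,0,0,45,0,0,-10,0,0,0,45,0,0,0,0,0,0,45,0,0,0,0,0,0,45,0,0,0,0,0,0,45,0,0,0,0,0,0,45,0,0,0,0,0,0,45,0,0,0,0,0,0,45,0,0,0,0,0,0]'
python3 -c "
from h import *
s=manip.read_state();print(s['eef_pos'],s['gripper_width']); shot('scene','s13'); im,_=shot('top','t13')
import seats; seats.seats(im,[(411.5,-116.6),(415,-52.3)])"
```

```text
time: 29.8
eef_pos: [643.3, 155.2, 26.2]
ee_rot: [[0.044, 0.999, 0.002], [0.999, -0.044, 0.0], [0.001, 0.002, -1.0]]
wrist_force: [-4.0, -1.0, 11.8]
gripper_width: 56.6
grasp_force: 61.1
time: 31.05
eef_pos: [451.7, -41.0, 100.4]
ee_rot: [[0.045, 0.999, 0.001], [0.999, -0.045, -0.0], [-0.0, 0.001, -1.0]]
wrist_force: [-0.8, -0.1, 0.1]
gripper_width: 56.7
grasp_force: 63.7
time: 32.3
eef_pos: [414.7, -51.9, 69.7]
ee_rot: [[0.044, 0.999, 0.0], [0.999, -0.044, -0.0], [-0.0, 0.0, -1.0]]
wrist_force: [0.6, -0.2, -0.5]
gripper_width: 56.7
grasp_force: 63.8
[414.73066572 -51.90051448  69.66152473] 56.69975137632726
seat [ 411.8 -117.5] r 27.9 n 188
seat [415.5 -46.1] r 32.4 n 132
```

```bash
python3 -m pendant '[45,-0.4,-0.3,-6,0,0,0,45,0,0,-6,0,0,0,45,0,0,-4,0,0,0,45,0,0,-2,0,0,0,45,0,0,-1.5,0,0,0,45,0,0,-1.2,0,0,0,45,0,0,-0.3,0,0,0,45,0,0,0,0,0,0,45,0,0,0,0,0,0,45,0,0,0,0,0,0]'
```

```text
time: 33.65
eef_pos: [414.3, -52.2, 48.7]
ee_rot: [[0.044, 0.999, 0.0], [0.999, -0.044, -0.0], [-0.0, 0.0, -1.0]]
wrist_force: [-0.7, -0.4, -0.4]
gripper_width: 56.5
grasp_force: 63.8
```

```bash
python3 -m pendant '[45,0,0,-0.6,0,0,0,45,0,0,0,0,0,0,45,0,0,0,0,0,0,72,0,0,0,0,0,0,72,0,0,0,0,0,0,72,0,0,0,0,0,0,72,0,0,2,0,0,0,72,0,0,18,0,0,0,76,0,0,30,0,0,0,80,40,-3,30,0,0,0]'
python3 -m pendant '[82,45,-3,0,0,0,0,82,45,-3,0,0,0,0,82,45,-3,0,0,0,0,82,33,-1,0,0,0,0,82,0,0,0,0,0,0,82,0,0,0,0,0,0,82,0,0,0,0,0,0,82,0,0,0,0,0,0,82,0,0,0,0,0,0,82,0,0,0,0,0,0]'
python3 look.py 14
```

```text
time: 34.9
eef_pos: [453.0, -55.1, 129.1]
ee_rot: [[0.044, 0.999, -0.001], [0.999, -0.044, 0.0], [0.0, -0.001, -1.0]]
wrist_force: [1.6, 0.5, -0.0]
gripper_width: 80.1
grasp_force: 0.0
time: 36.15
eef_pos: [622.2, -65.2, 128.2]
ee_rot: [[0.044, 0.999, 0.0], [0.999, -0.044, -0.0], [0.0, 0.0, -1.0]]
wrist_force: [-0.1, -0.3, -0.8]
gripper_width: 82.0
grasp_force: 0.0
[622.26808954 -65.20275158 128.09353453] 36.25
top white blobs far:
  px [384.8 155.5] [12  5 45] z14 [713.8 -95.8] z5 [716. -97.]
  px [369.7 181.1] [ 4 13 41] z14 [622.6 -42.6] z5 [624.2 -43.4]
  dark [317 220  53  47 822] [349.4 250.9] ((408.55462646484375, 49.03557205200195), (154.7472686767578, 177.26663208007812), 0.6028962731361389)
  stick [463 235  25   7 103] [473.2 238.7] rect z16 ((429.1765441894531, -397.73284912109375), (20.248075485229492, 80.97299194335938), 0.5361456871032715)
scene white blobs far:
  px [340.7 182.4] [ 16  12 156] z14 [617.5 -60.3] z5 [625.5 -67.1]
  px [300.8 213.1] [ 17  14 117] z14 [563.1 150.4] z5 [570.6 145.7]
top on carrier px [353.7 239.9] [ 14  17 199] z36 [418.5  14.1  36. ] z29 [418.6  13.7]
scene on carrier px [365.2 216.7] [ 27  21 327] z36 [414.9  -7.8  36. ] z29 [419.7 -12.8]
```

```bash
python3 -m pendant '[82,0,0,-30,0,0,0,82,0,0,-30,0,0,0,82,0,0,-20,0,0,0,82,0,0,-12,0,0,0,82,0,0,-9.5,0,0,0,82,0,0,0,0,0,0,45,0,0,0,0,0,0,45,0,0,0,0,0,0,45,0,0,0,0,0,0,45,0,0,0,0,0,0]'
python3 -m pendant '[45,0,0,0,0,0,0,45,0,0,10,0,0,0,45,0,0,20,0,0,0,45,0,0,25,0,0,0,45,-20,-4,20,0,0,0,45,-40,-9,0,0,0,0,45,-40,-10,0,0,0,0,45,-40,-10,0,0,0,0,45,-40,-10,0,0,0,0,45,-30,-9,0,0,0,0]'
python3 -m pendant '[45,0,0,-5,0,0,0,45,0,0,-15,0,0,0,45,0,0,-10,0,0,0,45,0,0,0,0,0,0,45,0,0,0,0,0,0,45,0,0,0,0,0,0,45,0,0,0,0,0,0,45,0,0,0,0,0,0,45,0,0,0,0,0,0,45,0,0,0,0,0,0]'
python3 -c "
from h import *
s=manip.read_state();print(s['eef_pos'],s['gripper_width']); shot('scene','s15'); im,_=shot('top','t15')
cv2.imwrite('pics/c15.png',cv2.resize(im[215:265,310:410,::-1],None,fx=7,fy=7,interpolation=cv2.INTER_CUBIC))"
```

```text
time: 37.5
eef_pos: [622.9, -65.3, 28.1]
ee_rot: [[0.044, 0.999, 0.002], [0.999, -0.044, -0.0], [-0.0, 0.002, -1.0]]
wrist_force: [-5.0, 0.2, 14.7]
gripper_width: 56.3
grasp_force: 60.4
time: 38.75
eef_pos: [411.0, -117.5, 102.3]
ee_rot: [[0.044, 0.999, 0.001], [0.999, -0.044, -0.0], [-0.0, 0.001, -1.0]]
wrist_force: [-0.0, 0.2, -0.2]
gripper_width: 56.1
grasp_force: 63.5
time: 40.0
eef_pos: [412.3, -117.2, 71.6]
ee_rot: [[0.044, 0.999, 0.0], [0.999, -0.044, 0.0], [0.0, 0.0, -1.0]]
wrist_force: [-0.4, -0.1, -1.0]
gripper_width: 55.9
grasp_force: 63.6
[ 412.30329303 -117.22578223   71.55359557] 55.85231981431139
```

View pics/c15.png

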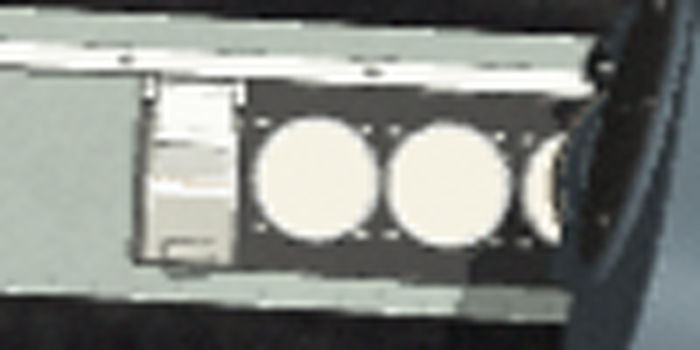

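Both dishes are seated between their pins, at crop (316,180) and (448,185). The third is over seat 1.

```bash
python3 -m pendant '[45,-1,0.8,-6,0,0,0,45,0,0,-6,0,0,0,45,0,0,-4,0,0,0,45,0,0,-2,0,0,0,45,0,0,-1.5,0,0,0,45,0,0,-1,0,0,0,45,0,0,-0.5,0,0,0,45,0,0,0,0,0,0,45,0,0,0,0,0,0,45,0,0,0,0,0,0]'
```

```text
time: 41.35
eef_pos: [411.4, -116.4, 50.6]
ee_rot: [[0.044, 0.999, 0.0], [0.999, -0.044, -0.0], [-0.0, 0.0, -1.0]]
wrist_force: [0.1, -0.6, -1.1]
gripper_width: 56.0
grasp_force: 63.6
```

```bash
python3 -m pendant '[45,0,0,-0.5,0,0,0,45,0,0,-0.5,0,0,0,45,0,0,-0.5,0,0,0,45,0,0,0,0,0,0,45,0,0,0,0,0,0,45,0,0,0,0,0,0,45,0,0,0,0,0,0,45,0,0,0,0,0,0,45,0,0,0,0,0,0,45,0,0,0,0,0,0]'
```

```text
time: 42.6
eef_pos: [411.5, -116.4, 50.0]
ee_rot: [[0.044, 0.999, 0.001], [0.999, -0.044, -0.0], [-0.0, 0.001, -1.0]]
wrist_force: [-8.1, 3.0, 28.8]
gripper_width: 55.4
grasp_force: 67.9
```

```bash
python3 -m pendant '[45,0,0,0.9,0,0,0,72,0,0,0,0,0,0,72,0,0,0,0,0,0,72,0,0,0,0,0,0,72,0,0,2,0,0,0,72,0,0,18,0,0,0,76,0,0,30,0,0,0,80,20,45,30,0,0,0,80,25,45,30,0,0,0,80,20,45,25,0,0,0]'
python3 -m pendant '[50,10,45,20,0,0,0,50,10,45,5,0,0,0,50,5,45,0,0,0,0,50,0,45,0,0,0,0,50,0,45,0,0,0,0,50,0,0,0,0,0,0,50,0,0,0,0,0,0,50,0,0,0,0,0,0,50,0,0,0,0,0,0,50,0,0,0,0,0,0]'
python3 look.py 16; python3 - <<'E'
from h import *
im=cv2.imread('pics/tt.png') if 0 else np.load('pics/t16.npz')['im'][:,:,::-1]
a=cv2.resize(im[212:266,310:512],None,fx=3.9,fy=4.2,interpolation=cv2.INTER_CUBIC)
b=cv2.resize(np.load('pics/s16.npz')['im'][180:270,310:430,::-1],(a.shape[1],330),interpolation=cv2.INTER_CUBIC)
cv2.imwrite('pics/c16.png',np.vstack([a,b]))
import carr
try: carr.carrier(im[:,:,::-1],350,398)
except Exception as e: print(e)
E
```

```text
time: 43.85
eef_pos: [477.1, 20.1, 186.4]
ee_rot: [[0.044, 0.999, 0.001], [0.999, -0.044, 0.0], [0.0, 0.001, -1.0]]
wrist_force: [1.3, -0.4, -0.1]
gripper_width: 80.0
grasp_force: 0.0
time: 45.1
eef_pos: [501.4, 243.1, 210.1]
ee_rot: [[0.045, 0.999, 0.0], [0.999, -0.045, 0.0], [0.0, 0.0, -1.0]]
wrist_force: [0.7, 0.8, -0.3]
gripper_width: 50.2
grasp_force: 0.0
[501.38344587 243.35693894 210.01083682] 45.2
top white blobs far:
  px [271.8 189.4] [ 21  40 368] z14 [591.3 298. ] z5 [592.6 299.5]
  dark [317 229  93  39 791] [365.7 260.3] ((393.8215026855469, -18.509979248046875), (311.2967224121094, 127.38516998291016), 89.95406341552734)
  dark [344 248  58   9 328] [373.1 252.3] ((378.0173645019531, -49.82096862792969), (192.83853149414062, 20.398773193359375), 87.39728546142578)
  stick [463 234  25   9 128] [474.  238.1] rect z16 ((429.7547302246094, -398.01910400390625), (25.117122650146484, 83.63545227050781), 5.276073932647705)
scene white blobs far:
  px [301.2 212.8] [ 17  14 103] z14 [563.6 148.5] z5 [571.1 143.8]
top on carrier px [354.7 240.1] [ 17  17 230] z36 [417.9  10.6  36. ] z29 [418.   10.2]
top on carrier px [373.5 241.1] [ 16  17 226] z36 [415.4 -52.4  36. ] z29 [415.5 -53.1]
top on carrier px [392.2 242.1] [ 17  17 225] z36 [ 412.5 -114.5   36. ] z29 [ 412.6 -115.6]
scene on carrier px [369.7 203.3] [ 47  22 113] z36 [456.1 -61.7  36. ] z29 [461.2 -67.1]
scene on carrier px [374.8 212.8] [ 47  27 576] z36 [411.5 -46.5  36. ] z29 [416.3 -51.8]
bed x=0.0436*y+355.5 sd 0.58 n 48
near x=0.0608*y+370.9 sd 0.71 n 46
far x=0.0232*y+389.4 sd 1.65 n 27
front y=-0.0461*x+67.0 sd 0.50 n18
rear y=-0.0596*x+-127.3 sd 0.44 n18
```

View pics/c16.png

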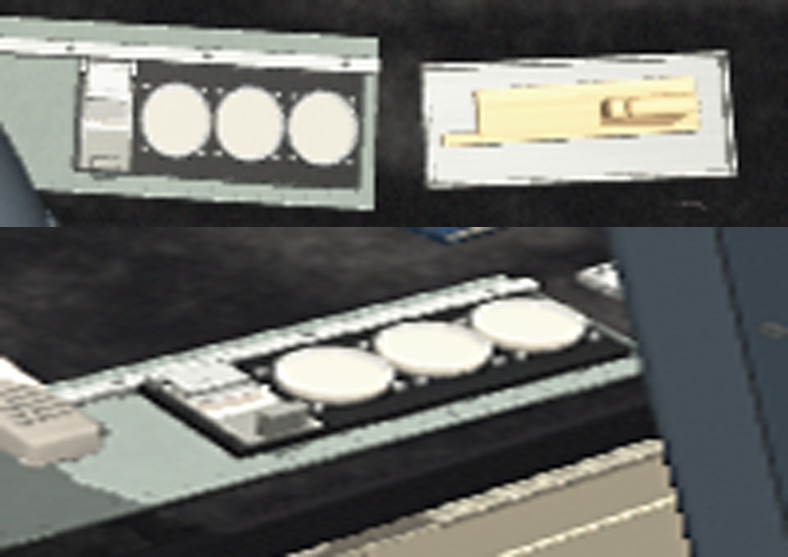

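Top crop: all three dishes sit within their pins, the tile is under the clip with its tail at the near edge, and the stick is still in its tray (440–697, 77–147), nose to +y. I'll measure the stick and check the dish heights.

```bash
cat > stick.py <<'E'
from h import *
import sys
def stick(im,zt=16):
    I=im.astype(int); y=(I[...,0]-I[...,2]).astype(float); m=y>45; m[:, :415]=0;m[:,510:]=0;m[:205]=0;m[268:]=0
    ys,xs=np.nonzero(m); print('px',xs.min(),xs.max(),ys.min(),ys.max())
    far=[];near=[]
    for u in range(xs.min()+14,xs.max()-3):
        c=y[205:268,u]; k=np.nonzero(c>45)[0]
        if len(k)<6: continue
        i=k[0];far.append((u,205+i-(c[i]-45)/(c[i]-c[i-1]))); j=k[-1];near.append((u,205+j+(c[j]-45)/(c[j]-c[j+1])))
    for nme,p in(('far',far),('near',near)):
        P=ray('top',np.array(p),zt)[:,:2]; c=np.polyfit(P[:,1],P[:,0],1); r=P[:,0]-np.polyval(c,P[:,1]);P=P[abs(r)<1.5]; c=np.polyfit(P[:,1],P[:,0],1); print(nme,'x=%.4f*y+%.1f'%tuple(c),P[0].round(1),P[-1].round(1))
    for lo,hi in((234,242),):
        rr=[];ff=[]
        for v in range(lo,hi):
            c=y[v]; k=np.nonzero(m[v])[0]; i=k[-1]; rr.append((i+(c[i]-45)/(c[i]-c[i+1]),v)); j=k[0]; ff.append((j-(c[j]-45)/(c[j]-c[j-1]),v))
        print('rear',ray('top',np.array(rr),zt)[:,:2].mean(0).round(1),'front z16',ray('top',np.array(ff),zt)[:,:2].mean(0).round(1),'front z4',ray('top',np.array(ff),zt-12)[:,:2].mean(0).round(1))
if __name__=='__main__': stick(np.load(f'pics/{sys.argv[1]}.npz')['im'])
E
python3 stick.py t16; python3 - <<'E'
from h import *
D=np.load('pics/s16.npz'); W=world('scene',D['d']); g=D['im'].min(2)
for c in((417.5,10.6),(415,-52.4),(412,-115)):
    m=(np.hypot(W[...,0]-c[0],W[...,1]-c[1])<24)&(g>180)&(W[...,2]<60); P=W[m]; A=np.c_[P[:,:2]-c,np.ones(len(P))]; q=np.linalg.lstsq(A,P[:,2],rcond=None)[0]; print(m.sum(),q.round(3),np.median(P[:,2]).round(1))
# tray walls / floor
t=np.load('pics/t16.npz')['im'].astype(int).mean(2)
print(t[205:268,440].astype(int).tolist()); print(t[240,408:505].astype(int).tolist())
E
```

```text
px 423 488 230 246
far x=-0.0707*y+423.6 [ 442.7 -270. ] [ 454.8 -425.8]
near x=-0.0659*y+385.4 [ 403.8 -269. ] [ 414.6 -427.5]
rear [ 431.3 -442.4] front z16 [ 429.5 -251.4] front z4 [ 429.8 -254.5]
119 [-1.2000e-02  5.0000e-03  3.7041e+01] 37.1
115 [-2.0000e-03 -1.7000e-02  3.7252e+01] 37.3
107 [1.2000e-02 5.0000e-03 3.6912e+01] 36.9
[53, 52, 49, 50, 42, 37, 40, 41, 41, 34, 34, 33, 29, 29, 28, 27, 25, 20, 22, 27, 29, 115, 177, 237, 233, 236, 238, 234, 234, 233, 235, 225, 226, 230, 227, 228, 228, 227, 225, 225, 233, 238, 236, 238, 238, 238, 237, 237, 235, 203, 240, 56, 29, 33, 39, 36, 37, 36, 35, 31, 33, 34, 34]
[60, 60, 61, 61, 57, 56, 59, 59, 56, 56, 120, 206, 187, 238, 236, 236, 236, 236, 235, 236, 235, 236, 235, 223, 148, 227, 228, 227, 228, 228, 228, 228, 228, 227, 227, 228, 227, 227, 226, 228, 228, 227, 227, 227, 228, 227, 228, 228, 227, 227, 228, 227, 227, 227, 227, 220, 165, 147, 147, 142, 144, 149, 166, 166, 167, 166, 166, 166, 165, 164, 164, 161, 160, 162, 161, 162, 181, 220, 222, 223, 222, 215, 225, 226, 226, 225, 225, 206, 144, 227, 28, 27, 26, 33, 27, 32, 32]
```

```bash
python3 -m pendant '[50,-5,-44,0,0,0,0.008,50,-5,-45,0,0,0,0.008,50,-5,-45,-5,0,0,0.008,50,-5,-45,-5,0,0,0.008,50,-5,-45,-10,0,0,0.008,50,-5,-45,-10,0,0,0.008,50,-5,-45,-10,0,0,0.008,50,-5,-45,-10,0,0,0.008,50,-5,-45,-10,0,0,0.008,50,-5,-45,-10,0,0,0.008]'
python3 -m pendant '[50,-5,-44,-10,0,0,0.008,50,-5,-44,-10,0,0,0.008,50,-5,-44,-10,0,0,0.008,50,-5.8,-44,-5,0,0,0.008,50,0,0,-5,0,0,0,50,0,0,0,0,0,0,50,0,0,0,0,0,0,50,0,0,0,0,0,0,50,0,0,0,0,0,0,50,0,0,0,0,0,0]'
python3 - <<'E'
from h import *
s=manip.read_state(); print(s['eef_pos'],s['qpos'])
sc,_=shot('scene','s17'); im,_=shot('top','t17'); I=im.astype(int); m=(I[...,0]-I[...,2]>45); m[:205]=0;m[268:]=0;m[:,:410]=0;m[:,510:]=0
ys,xs=np.nonzero(m); print(xs.min(),xs.max(),ys.min(),ys.max(),len(xs))
E
```

```text
time: 46.45
eef_pos: [451.0, -207.0, 139.8]
ee_rot: [[-0.036, 0.999, 0.0], [0.999, 0.036, -0.0], [-0.0, 0.0, -1.0]]
wrist_force: [0.3, 0.2, 0.6]
gripper_width: 49.9
grasp_force: 0.0
time: 47.7
eef_pos: [430.6, -381.2, 100.1]
ee_rot: [[-0.068, 0.998, 0.0], [0.998, 0.068, -0.0], [-0.0, 0.0, -1.0]]
wrist_force: [-0.2, -0.1, -0.4]
gripper_width: 50.1
grasp_force: 0.0
[ 430.62283977 -381.24473669  100.08960524] [-7.24665378e-01  4.37480091e-01 -1.16394483e-01  1.01675849e+00
  2.50296870e-05  7.77818257e-01]
423 482 231 246 536
```

```bash
python3 -m pendant '[50,0,-0.5,-20,0,0,0,50,0,0,-15,0,0,0,50,0,0,-10,0,0,0,50,0,0,-7,0,0,0,50,0,0,-3,0,0,0,50,0,0,0,0,0,0,8,0,0,0,0,0,0,8,0,0,0,0,0,0,8,0,0,0,0,0,0,8,0,0,0,0,0,0]'
python3 -m pendant '[8,0,0,0,0,0,0,8,0,0,0,0,0,0,8,0,0,3,0,0,0,8,0,0,7,0,0,0,8,0,0,10,0,0,0,8,0,0,10,0,0,0,8,0,0,10,0,0,0,8,0,0,0,0,0,0,8,0,0,0,0,0,0,8,0,0,0,0,0,0]'
python3 - <<'E'
from h import *
im,_=shot('top','t18'); sc,_=shot('scene','s18'); import stick
a=cv2.resize(im[205:270,400:520,::-1],None,fx=6,fy=6,interpolation=cv2.INTER_CUBIC); cv2.imwrite('pics/c18.png',a)
stick.stick(im,56)
E
```

```text
time: 49.05
eef_pos: [430.7, -382.1, 45.4]
ee_rot: [[-0.068, 0.998, 0.0], [0.998, 0.068, -0.0], [-0.0, 0.0, -1.0]]
wrist_force: [-1.2, 1.5, 6.2]
gripper_width: 14.9
grasp_force: 59.2
time: 50.3
eef_pos: [430.3, -381.7, 84.6]
ee_rot: [[-0.068, 0.998, -0.001], [0.998, 0.068, 0.0], [0.0, -0.0, -1.0]]
wrist_force: [0.4, 0.3, -0.9]
gripper_width: 15.2
grasp_force: 58.4
px 426 479 231 246
far x=-0.1164*y+402.8 [ 435.4 -272.1] [ 443.6 -344.4]
near x=-0.0485*y+391.3 [ 404.6 -268. ] [ 410.4 -379.1]
rear [ 430.  -388.6] front z16 [ 428.7 -250.8] front z4 [ 429.  -253.9]
```

View pics/c18.png

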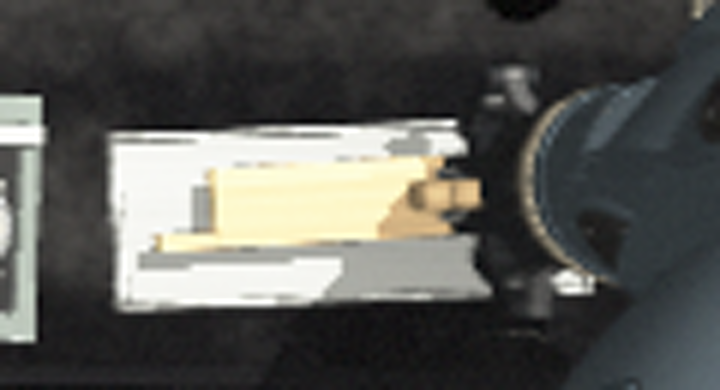

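The stick is lifted level off the tray, nose at crop (155–215, 175–245). Next I'll bring its notch behind the carrier's rear near corner, about (362, -149).

```bash
python3 -m pendant '[8,-10,13,0,0,0,-0.016,8,-10,13,0,0,0,-0.016,8,-10,13,0,0,0,-0.016,8,-10,13,0,0,0,-0.016,8,-10,13,0,0,0,-0.016,8,-10,13,0,0,0,-0.016,8,-7.3,12.4,0,0,0,-0.017,8,0,0,0,0,0,0,8,0,0,0,0,0,0,8,0,0,0,0,0,0]'
python3 - <<'E'
from h import *
im,_=shot('top','t19'); sc,d=shot('scene','s19'); s=manip.read_state(); print(s['eef_pos'],s['gripper_width'])
I=im.astype(int); m=(I[...,0]-I[...,2]>45)&(I[...,0]>120); m[:205]=0;m[275:]=0;m[:,:380]=0;m[:,480:]=0
np.set_printoptions(linewidth=220)
ys,xs=np.nonzero(m); print(xs.min(),xs.max(),ys.min(),ys.max())
for v in range(ys.min(),ys.max()+1):
    k=np.nonzero(m[v])[0]; print(v,k.min() if len(k) else None,k.max() if len(k) else None, end='; ')
a=cv2.resize(im[225:275,370:470,::-1],None,fx=7,fy=7,interpolation=cv2.INTER_CUBIC); cv2.imwrite('pics/c19.png',a)
t=s['eef_pos']; n=np.array([t[0]-6.1,t[1]+130.4,t[2]-29.4]); print('pred notch px',proj('top',n),n)
E
```

```text
time: 51.65
eef_pos: [363.6, -291.9, 84.9]
ee_rot: [[0.045, 0.999, 0.0], [0.999, -0.045, -0.0], [-0.0, 0.0, -1.0]]
wrist_force: [0.7, -1.2, -1.1]
gripper_width: 15.2
grasp_force: 58.5
[ 363.37380455 -291.77540724   84.8728128 ] 15.263231983208172
380 462 249 274
249 408 419; 250 408 437; 251 408 447; 252 408 446; 253 408 445; 254 408 445; 255 408 446; 256 408 449; 257 408 449; 258 408 449; 259 398 449; 260 398 445; 261 399 445; 262 412 446; 263 430 446; 264 None None; 265 None None; 266 None None; 267 None None; 268 None None; 269 380 392; 270 380 449; 271 380 449; 272 380 449; 273 380 450; 274 380 462; pred notch px [[407.62936839 259.16208301]] [ 357.27380455 -161.37540724   55.4728128 ]
```

View pics/c19.png

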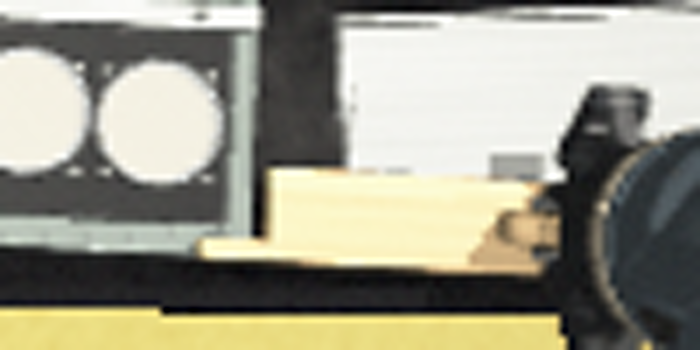

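The notch shows at px (408,259), as predicted. I'll lower to about 4 mm above the bed, then press the carrier's rear to the fence.

```bash
python3 -m pendant '[8,0,0,-6,0,0,0,8,0,0,-6,0,0,0,8,0,0,-6,0,0,0,8,0,0,-5,0,0,0,8,0,0,-4,0,0,0,8,0,0,-2.5,0,0,0,8,0,4,0,0,0,0,8,0,4,0,0,0,0,8,0,0,0,0,0,0,8,0,0,0,0,0,0]'
python3 -m pendant '[8,1.5,0,0,0,0,0,8,1.5,0,0,0,0,0,8,1.5,0,0,0,0,0,8,1.5,0,0,0,0,0,8,1.5,0,0,0,0,0,8,1,0,0,0,0,0,8,0,0,0,0,0,0,8,0,0,0,0,0,0,8,0,0,0,0,0,0,8,0,0,0,0,0,0]'
python3 - <<'E'
from h import *
im,_=shot('top','t20'); s=manip.read_state(); print(s['eef_pos'],s['wrist_force'],s['moment'])
import seats; 
g=im.astype(int).mean(2)
for u in (345,360,375,390,396): print(u,g[218:236,u].astype(int).tolist(),g[248:262,u].astype(int).tolist())
E
```

```text
time: 53.0
eef_pos: [363.3, -283.5, 55.6]
ee_rot: [[0.045, 0.999, 0.0], [0.999, -0.045, -0.0], [-0.0, 0.0, -1.0]]
wrist_force: [-0.1, 0.1, -1.1]
gripper_width: 15.5
grasp_force: 58.5
time: 54.25
eef_pos: [371.6, -283.5, 55.4]
ee_rot: [[0.045, 0.999, -0.0], [0.999, -0.045, 0.0], [-0.0, -0.0, -1.0]]
wrist_force: [-3.7, -1.8, -0.8]
gripper_width: 15.2
grasp_force: 58.7
[ 371.64687514 -283.51149043   55.44774494] [-3.75568318 -2.57850492  0.2255676 ] [-0.39970138  0.82764084  0.50340503]
345 [189, 188, 185, 187, 165, 247, 245, 248, 74, 85, 84, 83, 83, 83, 78, 83, 83, 83] [77, 83, 81, 81, 82, 77, 190, 190, 193, 195, 142, 41, 35, 39]
360 [75, 185, 185, 183, 187, 152, 243, 245, 248, 101, 82, 82, 81, 82, 82, 157, 221, 239] [113, 79, 78, 77, 78, 77, 85, 188, 189, 188, 191, 130, 36, 29]
375 [29, 133, 187, 186, 189, 188, 226, 245, 243, 211, 105, 82, 79, 104, 231, 238, 237, 238] [237, 129, 78, 75, 77, 77, 76, 92, 188, 190, 186, 186, 64, 27]
390 [27, 29, 216, 190, 188, 189, 191, 247, 249, 246, 169, 80, 76, 77, 78, 132, 237, 238] [238, 240, 191, 52, 73, 73, 75, 85, 124, 191, 194, 192, 203, 51]
396 [38, 29, 128, 189, 189, 191, 192, 204, 247, 242, 249, 99, 74, 75, 73, 101, 202, 229] [238, 221, 110, 75, 71, 73, 71, 73, 149, 232, 239, 138, 187, 105]
```

The carrier is now flush with the fence, with no gap in any column. Start feeding slowly.

```bash
python3 -m pendant '[8,0.1,2,0,0,0,0,8,0.1,2,0,0,0,0,8,0.1,2,0,0,0,0,8,0.2,4,0,0,0,0,8,0.3,6,0,0,0,0,8,0.3,6,0,0,0,0,8,0.3,6,0,0,0,0,8,0.3,6,0,0,0,0,8,0.2,4,0,0,0,0,8,0.1,2,0,0,0,0]'
python3 - <<'E'
from h import *
im,_=shot('top','t21'); s=manip.read_state(); print(s['eef_pos'],s['wrist_force'],s['moment'])
g=im.astype(int).mean(2)
for u in (336,345,360,375,386): print(u,g[218:236,u].astype(int).tolist())
print(g[250,380:396].astype(int).tolist())
E
```

```text
time: 55.55
eef_pos: [373.6, -243.9, 55.7]
ee_rot: [[0.045, 0.999, -0.0], [0.999, -0.045, -0.002], [-0.002, -0.0, -1.0]]
wrist_force: [-6.4, -9.2, -0.1]
gripper_width: 15.3
grasp_force: 59.0
[ 373.59119568 -243.72944743   55.63031285] [-6.14915211 -6.42657671 -0.31980112] [-1.26044334  1.37714389  0.57683454]
336 [187, 187, 187, 189, 225, 244, 244, 179, 88, 85, 87, 86, 85, 114, 110, 85, 93, 118]
345 [189, 186, 185, 186, 167, 247, 246, 247, 82, 82, 84, 82, 84, 220, 237, 239, 238, 239]
360 [78, 186, 185, 184, 187, 152, 243, 244, 247, 98, 83, 80, 81, 173, 239, 238, 239, 238]
375 [30, 134, 187, 189, 187, 189, 226, 244, 244, 191, 90, 80, 79, 79, 80, 147, 131, 170]
386 [33, 24, 193, 188, 186, 189, 189, 248, 248, 245, 90, 79, 79, 77, 78, 96, 211, 237]
[99, 125, 123, 124, 110, 61, 77, 69, 61, 92, 75, 76, 150, 233, 232, 231]
```

```bash
python3 -m pendant '[8,0.2,4,0,0,0,0,8,0.2,6,0,0,0,0,8,0.3,7,0,0,0,0,8,0.3,7,0,0,0,0,8,0.3,7,0,0,0,0,8,0.3,7,0,0,0,0,8,0.3,7,0,0,0,0,8,0.2,6,0,0,0,0,8,0.2,4,0,0,0,0,8,0.1,2,0,0,0,0]'
python3 - <<'E'
from h import *
im,_=shot('top','t22'); s=manip.read_state(); print(s['eef_pos'],s['wrist_force'],s['moment'])
g=im.astype(int).mean(2)
for u in (320,335,350,365,372): print(u,g[218:236,u].astype(int).tolist())
a=cv2.resize(im[205:270,285:465,::-1],None,fx=4.4,fy=4.4,interpolation=cv2.INTER_CUBIC); cv2.imwrite('pics/c22.png',a)
E
```

```text
time: 56.85
eef_pos: [376.0, -186.7, 55.6]
ee_rot: [[0.045, 0.999, -0.0], [0.999, -0.045, -0.001], [-0.001, -0.0, -1.0]]
wrist_force: [-5.8, -7.3, 0.6]
gripper_width: 15.6
grasp_force: 59.0
[ 376.00509165 -186.54478561   55.57721736] [-4.39179002 -5.42784993 -0.561831  ] [-1.15606612  1.12963748  0.4493295 ]
320 [187, 187, 188, 205, 244, 244, 248, 116, 86, 85, 84, 86, 165, 178, 97, 153, 215, 239]
335 [187, 186, 185, 185, 225, 244, 244, 179, 88, 85, 84, 85, 84, 150, 89, 84, 136, 201]
350 [188, 186, 186, 188, 188, 248, 246, 245, 100, 83, 81, 85, 84, 199, 232, 238, 238, 238]
365 [44, 196, 187, 185, 186, 140, 246, 245, 246, 94, 82, 81, 82, 105, 229, 238, 238, 238]
372 [31, 144, 184, 188, 188, 185, 231, 245, 243, 173, 84, 80, 80, 81, 79, 213, 114, 120]
```

View pics/c22.png

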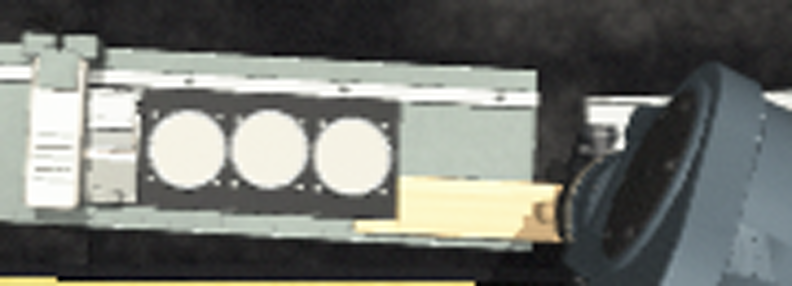

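The carrier is tight on the fence with the notch on its corner (crop 355–400, 180–235), and its leading end is just reaching the head. Continue.

```bash
python3 -m pendant '[8,0.2,4,0,0,0,0,8,0.2,6,0,0,0,0,8,0.3,7,0,0,0,0,8,0.3,7,0,0,0,0,8,0.3,7,0,0,0,0,8,0.3,7,0,0,0,0,8,0.3,7,0,0,0,0,8,0.3,7,0,0,0,0,8,0.3,6,0,0,0,0,8,0.2,4,0,0,0,0]'
python3 - <<'E'
from h import *
s=manip.read_state(); print(s['eef_pos'],s['wrist_force'],s['moment'],s['gripper_width'],s['grasp_force'])
im,_=shot('top','t23'); g=im.astype(int).mean(2)
for u in (315,325,335,350,360): print(u,g[218:236,u].astype(int).tolist())
E
```

```text
time: 58.15
eef_pos: [378.7, -124.5, 55.5]
ee_rot: [[0.045, 0.999, -0.0], [0.999, -0.045, -0.001], [-0.001, -0.0, -1.0]]
wrist_force: [-4.8, -8.0, 1.3]
gripper_width: 15.5
grasp_force: 58.9
[ 378.67611369 -124.50664155   55.53967873] [-4.83531888 -7.96724431  1.31673668] [-1.38912138  1.0028456   0.47594748] 15.474680355301087 58.90316158533096
315 [184, 186, 187, 230, 243, 243, 170, 88, 85, 83, 84, 86, 125, 151, 212, 236, 239, 238]
325 [187, 184, 186, 168, 243, 244, 247, 82, 85, 85, 83, 163, 239, 238, 238, 238, 238, 238]
335 [184, 184, 186, 185, 225, 243, 243, 179, 86, 84, 83, 85, 82, 186, 154, 136, 192, 230]
350 [189, 185, 186, 186, 184, 247, 245, 244, 100, 82, 82, 83, 83, 134, 222, 237, 237, 237]
360 [75, 182, 184, 183, 184, 149, 242, 244, 246, 116, 184, 184, 187, 187, 187, 186, 185, 186]
```

```bash
python3 -m pendant '[8,0.2,5,0,0,0,0,8,0.3,6,0,0,0,0,8,0.3,7,0,0,0,0,8,0.35,7,0,0,0,0,8,0.3,7,0,0,0,0,8,0.35,7,0,0,0,0,8,0.3,7,0,0,0,0,8,0.35,7,0,0,0,0,8,0.3,6,0,0,0,0,8,0.2,4,0,0,0,0]'
python3 - <<'E'
from h import *
s=manip.read_state(); print(s['eef_pos'],s['wrist_force'],s['moment'],s['gripper_width'],s['grasp_force'])
im,_=shot('top','t24'); g=im.astype(int).mean(2)
for u in (260,275,315,325,335): print(u,g[210:236,u].astype(int).tolist())
E
```

```text
time: 59.45
eef_pos: [381.5, -61.5, 55.4]
ee_rot: [[0.045, 0.999, -0.0], [0.999, -0.045, -0.001], [-0.001, -0.0, -1.0]]
wrist_force: [-4.2, -6.9, 1.5]
gripper_width: 15.3
grasp_force: 59.0
[381.45067722 -61.45425999  55.4481351 ] [-4.22072833 -6.88173639  1.51361592] [-1.4188668   0.93946921  0.41583287] 15.315655171240135 58.95759388804436
260 [49, 46, 45, 138, 184, 185, 184, 187, 220, 243, 242, 201, 186, 188, 189, 186, 190, 189, 188, 190, 192, 191, 190, 192, 192, 191]
275 [37, 42, 46, 45, 216, 193, 189, 192, 189, 226, 135, 147, 108, 151, 230, 246, 247, 248, 248, 246, 247, 249, 127, 208, 210, 207]
315 [38, 42, 41, 39, 39, 41, 143, 181, 183, 184, 185, 229, 243, 242, 169, 86, 83, 84, 84, 84, 146, 212, 230, 236, 237, 237]
325 [35, 37, 37, 38, 42, 39, 54, 184, 186, 183, 184, 167, 242, 243, 246, 83, 84, 82, 85, 93, 226, 237, 238, 237, 237, 237]
335 [39, 38, 38, 39, 40, 42, 42, 142, 183, 182, 184, 183, 223, 242, 242, 177, 88, 84, 84, 85, 84, 152, 144, 136, 203, 210]
```

```bash
python3 -m pendant '[8,0.3,5,0,0,0,0,8,0.3,6,0,0,0,0,8,0.35,7,0,0,0,0,8,0.35,7,0,0,0,0,8,0.35,7,0,0,0,0,8,0.35,7,0,0,0,0,8,0.35,7,0,0,0,0,8,0.35,7,0,0,0,0,8,0.3,6,0,0,0,0,8,0.2,4,0,0,0,0]'
python3 - <<'E'
from h import *
s=manip.read_state(); print(s['eef_pos'],s['wrist_force'],s['moment'],s['gripper_width'],s['grasp_force'])
im,_=shot('top','t25'); g=im.astype(int).mean(2)
for u in (245,260,275,315): print(u,g[210:236,u].astype(int).tolist())
E
```

```text
time: 60.75
eef_pos: [384.4, 1.5, 55.4]
ee_rot: [[0.045, 0.999, -0.001], [0.999, -0.045, -0.001], [-0.001, -0.001, -1.0]]
wrist_force: [-5.0, -7.9, 2.1]
gripper_width: 15.2
grasp_force: 59.0
[384.38852395   1.50700912  55.37630418] [-4.9956968  -7.94426013  2.0566926 ] [-1.45032766  1.02304721  0.49841166] 15.195771094950478 59.03428003191948
245 [33, 41, 93, 179, 182, 183, 183, 195, 242, 244, 245, 125, 186, 185, 185, 187, 187, 184, 186, 184, 184, 187, 187, 186, 186, 186]
260 [48, 46, 48, 134, 180, 183, 184, 186, 220, 242, 242, 171, 170, 191, 170, 73, 129, 82, 207, 218, 169, 166, 236, 236, 223, 221]
275 [39, 43, 45, 47, 214, 191, 192, 189, 188, 224, 136, 146, 107, 82, 79, 82, 81, 106, 224, 237, 237, 237, 237, 237, 237, 236]
315 [38, 42, 39, 37, 35, 41, 142, 180, 181, 183, 183, 229, 242, 242, 167, 87, 86, 86, 83, 82, 87, 151, 218, 233, 238, 236]
```

```bash
python3 -m pendant '[8,0.3,5,0,0,0,0,8,0.3,6,0,0,0,0,8,0.35,7,0,0,0,0,8,0.35,7,0,0,0,0,8,0.35,7,0,0,0,0,8,0.3,7,0,0,0,0,8,0.35,7,0,0,0,0,8,0.3,7,0,0,0,0,8,0.3,6,0,0,0,0,8,0.2,4,0,0,0,0]'
python3 - <<'E'
from h import *
s=manip.read_state(); print(s['eef_pos'],s['wrist_force'],s['moment'],s['gripper_width'],s['grasp_force'])
im,_=shot('top','t26'); g=im.astype(int).mean(2)
print([ (v,g[v,210:250].astype(int).tolist()) for v in (225,240,246)])
E
```

```text
time: 62.05
eef_pos: [387.2, 64.4, 55.3]
ee_rot: [[0.045, 0.999, -0.001], [0.999, -0.045, -0.001], [-0.001, -0.001, -1.0]]
wrist_force: [-5.8, -8.4, 2.4]
gripper_width: 15.5
grasp_force: 59.2
[387.22674939  64.43008445  55.29145695] [-5.77382942 -8.42174033  2.4041349 ] [-1.45573256  1.04030498  0.54846562] 15.543131222576674 59.19389337301254
[(225, [42, 41, 47, 45, 107, 183, 156, 213, 58, 109, 184, 182, 182, 182, 182, 181, 183, 181, 174, 140, 124, 224, 244, 243, 243, 244, 243, 243, 244, 244, 242, 227, 187, 75, 76, 80, 76, 77, 76, 78]), (240, [47, 52, 57, 113, 177, 188, 237, 78, 155, 184, 185, 186, 188, 185, 184, 186, 183, 173, 98, 129, 192, 191, 191, 192, 193, 192, 192, 194, 194, 193, 194, 179, 100, 77, 78, 93, 147, 197, 228, 236]), (246, [36, 35, 47, 108, 186, 185, 187, 186, 186, 188, 188, 187, 187, 186, 186, 184, 176, 131, 106, 142, 137, 145, 181, 188, 197, 202, 171, 54, 119, 212, 198, 190, 72, 74, 76, 75, 77, 76, 76, 76])]
```

```bash
python3 -m pendant '[8,0.3,5,0,0,0,0,8,0.3,6,0,0,0,0,8,0.3,6,0,0,0,0,8,0.3,5,0,0,0,0,8,0.2,4,0,0,0,0,8,0.1,3,0,0,0,0,8,0.1,2,0,0,0,0,8,0.1,1.5,0,0,0,0,8,0,0,0,0,0,0,8,0,0,0,0,0,0]'
python3 - <<'E'
from h import *
s=manip.read_state(); print(s['eef_pos'],s['wrist_force'],s['gripper_width'])
im,_=shot('top','t27'); g=im.astype(int).mean(2)
print([ (v,g[v,210:235].astype(int).tolist()) for v in (225,240,246)])
E
```

```text
time: 63.35
eef_pos: [388.8, 96.8, 55.2]
ee_rot: [[0.045, 0.999, -0.002], [0.999, -0.045, -0.001], [-0.001, -0.002, -1.0]]
wrist_force: [-5.3, -7.0, 1.9]
gripper_width: 15.3
grasp_force: 59.3
[388.76853421  96.78606426  55.23745008] [-5.28309793 -6.97030975  1.94192321] 15.255045709824426
[(225, [39, 41, 45, 48, 106, 182, 158, 216, 58, 79, 111, 174, 241, 242, 242, 242, 243, 243, 243, 243, 243, 235, 139, 99, 74]), (240, [42, 51, 54, 112, 179, 188, 236, 78, 134, 101, 167, 190, 190, 191, 191, 193, 192, 192, 192, 191, 193, 195, 185, 71, 75]), (246, [37, 38, 45, 105, 186, 186, 186, 180, 147, 77, 66, 80, 91, 84, 72, 76, 78, 55, 67, 98, 144, 141, 85, 74, 74])]
```

```bash
python3 -m pendant '[8,0,1,0,0,0,0,8,0.1,1,0,0,0,0,8,0,1,0,0,0,0,8,0.1,1,0,0,0,0,8,0,1,0,0,0,0,8,0,0,0,0,0,0,8,0,0,0,0,0,0,8,0,0,0,0,0,0,8,0,0,0,0,0,0,8,0,0,0,0,0,0]'
python3 - <<'E'
from h import *
s=manip.read_state(); print(s['eef_pos'],s['wrist_force'],s['gripper_width'])
im,_=shot('top','t28'); g=im.astype(int).mean(2)
print([ (v,g[v,210:235].astype(int).tolist()) for v in (225,240,246)])
E
```

```text
time: 64.65
eef_pos: [388.9, 101.7, 55.2]
ee_rot: [[0.045, 0.999, -0.002], [0.999, -0.045, -0.001], [-0.001, -0.002, -1.0]]
wrist_force: [-5.3, -7.5, 1.8]
gripper_width: 15.5
grasp_force: 59.3
[388.945042   101.69594834  55.21629213] [-5.2664565  -7.53219676  1.7748907 ] 15.470847660144427
[(225, [40, 42, 47, 48, 109, 184, 157, 215, 55, 123, 220, 241, 241, 242, 242, 243, 243, 244, 243, 241, 229, 197, 59, 75, 74]), (240, [46, 50, 58, 112, 180, 188, 237, 54, 112, 188, 189, 189, 191, 193, 193, 190, 193, 192, 191, 192, 181, 114, 74, 87, 114]), (246, [37, 38, 46, 108, 186, 188, 174, 113, 83, 59, 69, 78, 82, 81, 72, 72, 62, 76, 112, 126, 141, 60, 74, 73, 74])]
```

```bash
python3 -m pendant '[8,0,1,0,0,0,0,8,0.1,1,0,0,0,0,8,0,1,0,0,0,0,8,0,0,0,0,0,0,8,0,0,0,0,0,0,8,0,0,0,0,0,0,8,0,0,0,0,0,0,8,0,0,0,0,0,0,8,0,0,0,0,0,0,8,0,0,0,0,0,0]'
```

```text
time: 65.95
eef_pos: [388.7, 102.1, 55.2]
ee_rot: [[0.047, 0.999, -0.002], [0.999, -0.047, -0.007], [-0.007, -0.001, -1.0]]
wrist_force: [-8.1, -34.3, 14.3]
gripper_width: 15.3
grasp_force: 61.1
```

End stop reached, with the push force jumping to 34 N. I'll ease off, back the stick away, raise it and look.

```bash
python3 -m pendant '[8,-0.3,-1,0,0,0,0,8,-0.5,-1,0,0,0,0,8,-0.8,-1,0,0,0,0,8,-2,-2,0,0,0,0,8,-2,-5,0,0,0,0,8,-1,-15,0,0,0,0,8,-1,-20,0,0,0,0,8,-1,-25,5,0,0,0,8,-1,-25,10,0,0,0,8,0,-25,15,0,0,0]'
python3 -m pendant '[8,2,-45,0,0,0,0,8,2,-45,0,0,0,0,8,2,-45,0,0,0,0,8,2,-45,0,0,0,0,8,2,-30,0,0,0,0,8,0,0,0,0,0,0,8,0,0,0,0,0,0,8,0,0,0,0,0,0,8,0,0,0,0,0,0,8,0,0,0,0,0,0]'
python3 - <<'E'
from h import *
s=manip.read_state(); print(s['eef_pos'],s['wrist_force'],s['gripper_width'])
im,_=shot('top','t29'); sc,_=shot('scene','s29'); g=im.astype(int).mean(2)
print([ (v,g[v,210:225].astype(int).tolist()) for v in (225,240,246)])
for u in (235,245,260,272,283): print(u,g[210:228,u].astype(int).tolist())
a=cv2.resize(im[200:265,205:330,::-1],(750,390),interpolation=cv2.INTER_CUBIC)
cv2.imwrite('pics/c29.png',a)
E
```

```text
time: 67.2
eef_pos: [379.8, -16.5, 85.6]
ee_rot: [[0.045, 0.999, -0.001], [0.999, -0.045, 0.0], [0.0, -0.001, -1.0]]
wrist_force: [1.0, 0.7, -0.8]
gripper_width: 15.3
grasp_force: 58.7
time: 68.45
eef_pos: [390.5, -224.7, 85.5]
ee_rot: [[0.044, 0.999, 0.0], [0.999, -0.044, -0.0], [-0.0, 0.0, -1.0]]
wrist_force: [0.2, -1.1, -1.4]
gripper_width: 15.3
grasp_force: 58.7
[ 390.5372662  -224.66598686   85.51222742] [ 0.18441441 -1.05491562 -1.43347372] 15.260175052564994
[(225, [43, 42, 48, 49, 111, 187, 161, 218, 57, 127, 224, 243, 244, 244, 245]), (240, [48, 54, 56, 116, 184, 191, 240, 68, 130, 194, 194, 195, 196, 197, 195]), (246, [37, 37, 46, 109, 191, 191, 177, 110, 85, 62, 68, 79, 85, 84, 77])]
235 [34, 32, 189, 186, 186, 187, 188, 246, 245, 245, 83, 75, 77, 77, 78, 78, 173, 66]
245 [35, 43, 95, 184, 188, 188, 186, 199, 244, 245, 247, 106, 80, 79, 79, 81, 212, 239]
260 [51, 47, 47, 136, 187, 186, 188, 189, 223, 244, 244, 177, 86, 82, 82, 146, 240, 239]
272 [40, 43, 46, 36, 199, 193, 190, 191, 158, 247, 246, 245, 87, 82, 85, 81, 82, 83]
283 [46, 40, 42, 53, 104, 193, 196, 196, 193, 199, 247, 246, 249, 114, 86, 85, 85, 93]
```

View pics/c29.png

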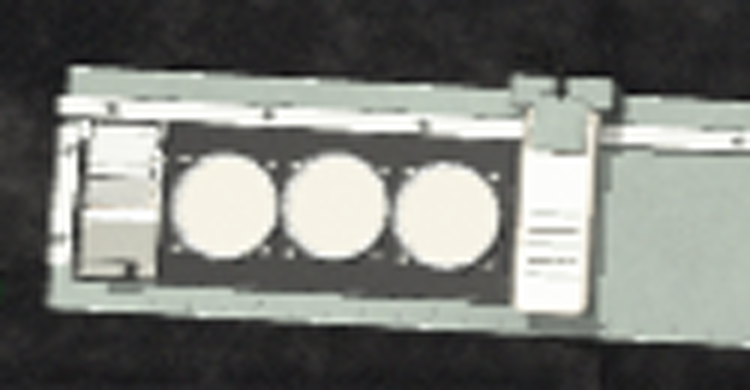

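Crop: the carrier's leading end is at the stop bar (75,200). Its long edge is on the fence, all three dishes and the tile are in place, and its rear is past the head. Now the stick goes back in its tray.

```bash
python3 -m pendant '[8,5,-19.7,0,0,0,0.014,8,5,-19.7,0,0,0,0.014,8,5,-19.7,0,0,0,0.014,8,5,-19.7,0,0,0,0.014,8,5,-19.7,0,0,0,0.014,8,5,-19.7,0,0,0,0.014,8,5,-19.7,0,0,0,0.014,8,5,-19.5,0,0,0,0.014,8,0,0,0,0,0,0,8,0,0,0,0,0,0]'
python3 -m pendant '[8,0,0,-10,0,0,0,8,0,0,-10,0,0,0,8,0,0,-8,0,0,0,8,0,0,-5,0,0,0,8,0,0,-3,0,0,0,8,0,0,-2,0,0,0,8,0,0,-1,0,0,0,8,0,0,0,0,0,0,8,0,0,0,0,0,0,8,0,0,0,0,0,0]'
```

```text
time: 69.8
eef_pos: [430.2, -381.8, 85.2]
ee_rot: [[-0.067, 0.998, -0.0], [0.998, 0.067, 0.001], [0.001, -0.0, -1.0]]
wrist_force: [-0.2, 0.1, -0.9]
gripper_width: 14.9
grasp_force: 58.7
time: 71.05
eef_pos: [430.5, -382.5, 46.5]
ee_rot: [[-0.067, 0.998, 0.0], [0.998, 0.067, -0.0], [-0.0, 0.0, -1.0]]
wrist_force: [0.1, -0.4, -1.5]
gripper_width: 15.4
grasp_force: 58.7
```

```bash
python3 -m pendant '[8,0,0,-0.5,0,0,0,8,0,0,-0.5,0,0,0,8,0,0,0,0,0,0,40,0,0,0,0,0,0,40,0,0,0,0,0,0,40,0,0,0,0,0,0,45,0,0,10,0,0,0,50,0,0,25,0,0,0,50,0,0,35,0,0,0,50,0,0,35,0,0,0]'
python3 -m pendant '[50,20,40,20,0,0,0,50,20,45,10,0,0,0,50,20,45,0,0,0,0,50,20,45,0,0,0,0,50,20,45,0,0,0,0,50,20,45,0,0,0,0,50,0,45,0,0,0,0,50,0,45,0,0,0,0,50,0,0,0,0,0,0,50,0,0,0,0,0,0]'
python3 - <<'E'
from h import *
import stick
im,_=shot('top','t30'); sc,d=shot('scene','s30'); s=manip.read_state(); print(s['eef_pos'],s['wrist_force'])
stick.stick(im)
a=cv2.resize(im[195:270,205:515,::-1],(790,260),interpolation=cv2.INTER_CUBIC); b=cv2.resize(sc[150:310,180:480,::-1],(790,330),interpolation=cv2.INTER_CUBIC); cv2.imwrite('pics/c30.png',np.vstack([a,b]))
W=world('scene',d); g=sc.min(2)
hsv=0
import meas
V=im.min(2); A=meas.roi('top',36,360,480,200,420)
for c,st,m in meas.blobs('top',A&(V>200),100): print('dish?',c.round(1),st[2:],ray('top',c,36)[0].round(1),np.median(W[0,0]))
E
```

```text
time: 72.3
eef_pos: [430.4, -382.4, 152.3]
ee_rot: [[-0.067, 0.998, 0.0], [0.998, 0.067, -0.0], [-0.0, 0.0, -1.0]]
wrist_force: [1.2, -0.1, -0.3]
gripper_width: 50.1
grasp_force: 0.0
time: 73.55
eef_pos: [550.6, -27.6, 181.0]
ee_rot: [[-0.067, 0.998, 0.001], [0.998, 0.067, -0.0], [-0.0, 0.001, -1.0]]
wrist_force: [0.1, 0.9, -0.3]
gripper_width: 50.3
grasp_force: 0.0
[550.52244057 -28.27910931 180.72213273] [-0.21581961  0.74372858  0.24969809]
px 432 488 230 245
far x=-0.0674*y+426.2 [ 445.5 -300.5] [ 455.4 -425.8]
near x=-0.0626*y+386.5 [ 404.3 -302.7] [ 413.8 -427.5]
rear [ 431.3 -443.1] front z16 [ 429.5 -254.1] front z4 [ 429.8 -257.2]
dish? [294.7 238.4] [  8  27 179] [421.7 212.4  36. ] 692.0384008106843
dish? [242.2 233.9] [ 17  17 218] [435.2 390.5  36. ] 692.0384008106843
dish? [260.5 234. ] [ 16  17 219] [435.6 328.3  36. ] 692.0384008106843
dish? [279.  235.6] [ 17  18 221] [430.9 265.8  36. ] 692.0384008106843
```

View pics/c30.png

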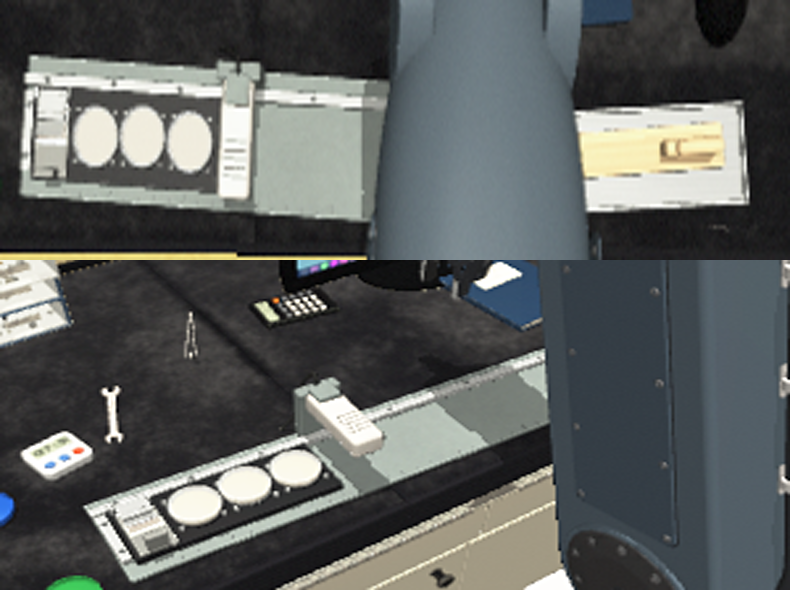

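The final view shows the carrier at the stop and on the fence, with the dishes and tile in place. The stick lies in its tray as it did at the start, the bystanders are untouched and the arm is clear. I'm handing in.

```bash
python3 -c "
from cell import manip
print(manip.sign_off())"
```

```text
the job is handed in; nothing more can be done
None
```

I handed in the job after about 74 s of the 210 s; no verdict came back. The last images show all three dishes seated, the tile home under the clip, the carrier at the end stop against the fence, the stick flat in its tray and the bystanders untouched.

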